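# Load the keyed trays into the vanity's tool dryer and start it

## Robot

A 7-joint arm with a two-finger parallel gripper is mounted at the origin on the work surface. World frame = base frame: x ahead of the robot, y to its left, z up, the work surface at z = 0. Lengths are in mm, angles in rad, forces in N, time in s.
With the tool pointing down it reaches from about 400 to 875 mm from the base axis. Payload 4.4 kg.
Tool frame: the origin (TCP) lies midway between the tips of the shut fingers; the grasp point (between the pads) lies 19 mm behind it; z points along the fingers, y is the direction in which the jaws open and shut (so a half turn about z gives the same grasp; the last joint's range is limited). The gripper opens to 85 mm and grips with 20 to 120 N. Pads are 22 mm wide; open, the fingers measure 114 mm over their backs; the gripper's body (76 mm by 85 mm) begins 54 mm behind the grasp point. The pads swing forward as they close: fully open they stand 13 mm farther back than shut.
Start: joints at [1.152, 0.628, 0.038, 1.517, -0.027, 0.996, -0.02], TCP at [224.62, -609.97, 231.313] pointing down, gripper open.
Joint ranges: [-3.06, 3.06], [-0.37, 2.12], [-1.25, 1.32], [0.18, 2.47], [-1.1, 4.24], [0.23, 1.98], [-2.94, 2.94]. Speed limits (rad/s): [2.57, 2.57, 3.14, 3.14, 3.14, 3.14, 3.14].

## Interface

Orientations are given as a unit quaternion [x, y, z, w].
In Python, from bench import ctrl gives the robot as it stands. The module is installed in compiled form; this text tells all that it offers.
- The arm moves only by the tool jog_arm, never from a script. Its argument "series" is one flat list of numbers, 7 for each row, row after row: the shift along the tool's x, y, z in m, then the turn, a rotation vector about the tool's x, y, z in degrees, then the finger opening in m, from 0 to 0.0854. A call has 1 to 8 rows; each row shifts and turns the pose as measured when the row begins, along the tool's axes as they then stand; what a row does not reach is not made up. A row lasts 1/10 s, in which the tool goes at most 50 mm and 8.59 degrees, less where a joint would pass 70% of its speed; a pose out of reach is approached as far as the arm can. A call with a gripper value outside its range is refused whole. The fingers move at their own pace and stop on an object; "force" is the grip in N (left out, the last holds). Time passes only in rows, so rows that do not move let the fingers close. It gives the time, the measured TCP pose, the force and the opening at its end, in the units of the state.
- ctrl.state(): the state, without advancing time (a new reading comes with each control period).
- ctrl.grab_frame(name): name is "scene" or "top"; returns a dict with "frame" (400x640x3 uint8, blue, green, red), "vfov" (degrees; the focal length in pixels is half the picture's height over the tangent of half this angle, whatever the lens; pixels are square), "cx", "cy" (the principal point, pixels), "dist" ([k1, k2, p1, p2, k3] as OpenCV has them; the pictures are not rectified), "rvec" (rotation vector, rad) and "tvec" (3), from world to camera coordinates, as OpenCV has them. Camera axes: x right, y down, z forward; pixel columns grow to the right and rows downward; lengths in mm; the calibration is good to about 2 mm. A picture is of the moment at which its call begins. There is no depth.
- ctrl.sign_off(): hands the job in, once; it reports no verdict.
The state is a dict: "time_s": time; "joint_positions": joint angles; "qd": joint speeds; "joint_efforts": joint torques, N m; "position": TCP position; "eef_rot": TCP orientation; "contact_force": force on the tool from outside, world axes, zero at the start; "ft_torque": the same for the moment, N m; "gripper_width": finger opening in mm.
Only numpy, scipy, OpenCV 4.12 (cv2) and the standard library are available. Lean on these libraries where they do the work, as an engineer would, in place of code of your own. Each camera call takes 0.05 s, during which the arm holds its last target.

## Task

The lamp is hanging over the drying unit: swing its arm well clear to the robot's left, take the lid off and stack every tool tray on the unit in any order, each notch fully home over the key below. Then put the lid back the same way on the topmost tray and press the start key firmly, but without forcing it, until it answers. Leave the lamp swung clear and the other things on the vanity undisturbed.

Things in the scene. Friction and masses are not known exactly. Their poses are not given: they have to be found in the camera images.
- unit: Fixed dryer for beauty tools: greige plinth 150 mm deep (x), 30 mm high, spanning -205 to +78 mm of its y, with a round seat; black touch panel on its right (-y). Origin: table height, under the seat's centre; front is -x. Seat: ring wall, 122 mm inside, 134 mm outside diameter, rim 46 mm above the table. Trays and lid stack on this axis, keys and notches at this frame's -x side.
- seat_key (a point): Top centre of the teal key standing on the seat's rim at its front (unit's -x side, 64 mm from the axis), 54 mm above the table. The key is 16 mm wide, 5 mm thick radially, 8 mm high.
- start_pad (a point): Centre of the top of the start key: light 34 mm square membrane key in the black panel, 149 mm from the seat's axis on the unit's -y side, 33 mm above the table. Pushed straight down with a bare gripper it gives at most 1.5 mm (3 N/mm) and answers to 3 N or more kept up for 0.3 s; more than 35 N spoils it.
- lid_grip (a point): Lid, 134 mm diameter, 53 mm high, 0.15 kg. Plate top 19 mm above its underside; on it a grip bar 60 mm long (x), 14 thick (y), 19 to 53 mm up. This point: in the bar on the axis, 40 mm above the underside, z up; notch on its -x side, teal patch above it. Foot as on the trays. It starts on the empty unit, this point 81 mm above the table; home on two trays 161 mm, on three 201 mm.
- lid_notch (a point): Centre of the notch (22 mm wide, 10 high) in the lid's lower edge, 64 mm from the axis on the lid's -x side, 5 mm above the lid's underside.
- lamp_arm (a joint): Swing of the lamp arm about its upright post, rad. At 0 it points along the lamp's -x, about over the unit; grows as the head goes to the robot's left (+y), clockwise from above. Range -0.35 to 1.7. A stiff hinge (0.12 N m) holds it where it is left.
- lamp_hinge (a point): Hinge axis (upright) of the lamp arm, at the arm's height, 190 mm above the table. Post 8 mm radius, foot 55 mm radius. Arm 14 mm wide, 12 mm thick, 170 mm from hinge to the head's centre.
- lamp_tab (a point): Centre of the teal grip tab upright on top of the lamp head, over its centre: 36 mm long along the arm (its x), 12 mm thick (y), 200 to 236 mm above the table; this point at 218 mm, 170 mm from the hinge. The white head below is a disc of 42 mm radius, from 176 to 200 mm above the table.
- pink_tray_mid (a point): Pink round tray, tweezers, clipper (cannot fall out); absent in some starts. 134 mm outside, 122 inside, 0.14 kg. Above its underside: foot (117 mm diameter, fits loosely in a ring) 0-5, floor 8, rim 45 mm. To grip: rib on the axis, 40 long (x), 12 thick (y), 8-38 mm up. This point: axis, mid rib, 23 mm up; z up, key at -x. Home, it is 64, 104 or 144 mm above the table (levels 1, 2, 3).
- pink_tray_key (a point): Top centre of the teal key on the pink tray's rim (size as the seat's key), 64 mm from its axis on its -x side, 53 mm above its underside. Under it the wall's lower edge has a notch 22 mm wide, 10 mm high. Absent with the tray.
- green_tray_mid (a point): Green round tray, comb, hair pins (cannot fall out); absent in some starts. 134 mm outside, 122 inside, 0.14 kg. Above its underside: foot (117 mm diameter, fits loosely in a ring) 0-5, floor 8, rim 45 mm. To grip: rib on the axis, 40 long (x), 12 thick (y), 8-38 mm up. This point: axis, mid rib, 23 mm up; z up, key at -x. Home, it is 64, 104 or 144 mm above the table (levels 1, 2, 3).
- green_tray_key (a point): Top centre of the teal key on the green tray's rim (size as the seat's key), 64 mm from its axis on its -x side, 53 mm above its underside. Under it the wall's lower edge has a notch 22 mm wide, 10 mm high. Absent with the tray.
- blue_tray_mid (a point): Blue round tray, curler, tweezers (cannot fall out); absent in some starts. 134 mm outside, 122 inside, 0.14 kg. Above its underside: foot (117 mm diameter, fits loosely in a ring) 0-5, floor 8, rim 45 mm. To grip: rib on the axis, 40 long (x), 12 thick (y), 8-38 mm up. This point: axis, mid rib, 23 mm up; z up, key at -x. Home, it is 64, 104 or 144 mm above the table (levels 1, 2, 3).
- blue_tray_key (a point): Top centre of the teal key on the blue tray's rim (size as the seat's key), 64 mm from its axis on its -x side, 53 mm above its underside. Under it the wall's lower edge has a notch 22 mm wide, 10 mm high. Absent with the tray.
- yellow_tray_mid (a point): Yellow round tray, hair pins, clipper (cannot fall out); absent in some starts. 134 mm outside, 122 inside, 0.14 kg. Above its underside: foot (117 mm diameter, fits loosely in a ring) 0-5, floor 8, rim 45 mm. To grip: rib on the axis, 40 long (x), 12 thick (y), 8-38 mm up. This point: axis, mid rib, 23 mm up; z up, key at -x. Home, it is 64, 104 or 144 mm above the table (levels 1, 2, 3).
- yellow_tray_key (a point): Top centre of the teal key on the yellow tray's rim (size as the seat's key), 64 mm from its axis on its -x side, 53 mm above its underside. Under it the wall's lower edge has a notch 22 mm wide, 10 mm high. Absent with the tray.
- ring_cone: White ceramic ring cone, 68 mm foot, 90 mm high; loose, not part of the job, to be left alone. Origin: centre of its underside.
- serum_a: Closed amber serum jar, 52 mm diameter, 55 mm high; loose, not part of the job, to be left alone. Origin: centre of its underside.
- serum_b: Closed white serum jar, 48 mm diameter, 62 mm high; loose, not part of the job, to be left alone. Origin: centre of its underside.
- round_mirror: Round wooden hand mirror lying face up, 120 mm diameter, 12 mm high, with a handle along its +y that ends 156 mm from the disc's centre; loose, not part of the job, to be left alone. Origin: centre of its underside (of the disc).
- tweezer: Stainless steel tweezer lying on the table, 115 mm long (along its x), 5 mm high; loose, not part of the job, to be left alone. Origin: centre of its underside.
- perfume: Square perfume bottle, 45 x 45 mm, 113 mm high; loose, not part of the job, to be left alone. Origin: centre of its underside.
Things that resemble listed ones, but are neither listed nor needed, are in the scene too. Of the things that look like the part that bears pink_tray_mid, the smallest one is meant.

How it is judged (in metres and radians):
On the way, in this order (a step that is already met when the one before it is completed fails the run):
1. the lamp arm is swung clear of the unit (horizontal distance between lamp_tab and unit above 0.14 m), for 0.2 s.
2. every tray that is there is stacked on the unit, notch on key, fully home (horizontal distance between each of pink_tray_mid, green_tray_mid, blue_tray_mid, yellow_tray_mid and unit below 0.005 m and horizontal distance between each of pink_tray_key, green_tray_key, blue_tray_key, yellow_tray_key and seat_key below 0.006 m and angle between each of pink_tray_mid, green_tray_mid, blue_tray_mid, yellow_tray_mid's own z axis and vertical below 0.05 rad and (height (world z) of pink_tray_mid between 0.061 and 0.067 m or height (world z) of pink_tray_mid between 0.101 and 0.107 m or height (world z) of pink_tray_mid between 0.141 and 0.147 m) and (height (world z) of green_tray_mid between 0.061 and 0.067 m or height (world z) of green_tray_mid between 0.101 and 0.107 m or height (world z) of green_tray_mid between 0.141 and 0.147 m) and (height (world z) of blue_tray_mid between 0.061 and 0.067 m or height (world z) of blue_tray_mid between 0.101 and 0.107 m or height (world z) of blue_tray_mid between 0.141 and 0.147 m) and (height (world z) of yellow_tray_mid between 0.061 and 0.067 m or height (world z) of yellow_tray_mid between 0.101 and 0.107 m or height (world z) of yellow_tray_mid between 0.141 and 0.147 m)), for 0.2 s.
3. the lid is home on the topmost tray, its notch on that tray's key (horizontal distance between lid_grip and unit below 0.005 m and horizontal distance between lid_notch and seat_key below 0.006 m and angle between lid_grip's own z axis and vertical below 0.05 rad and (height (world z) of lid_grip between 0.158 and 0.164 m or height (world z) of lid_grip between 0.198 and 0.204 m) and z of lid_grip in the frame of pink_tray_mid above 0.05 m and z of lid_grip in the frame of green_tray_mid above 0.05 m and z of lid_grip in the frame of blue_tray_mid above 0.05 m and z of lid_grip in the frame of yellow_tray_mid above 0.05 m), for 0.2 s.
4. the start key is pressed with 3 N or more for 0.3 s (contact force between the fingers and start_key above 3 N), for 0.3 s.
At the end, for the whole second after the job is handed in: All trays present and, on top, the lid stand on the unit: axis within 5 mm of the seat's, key or notch within 6 mm of the seat key's place from above, level within 0.05 rad, height within 3 mm of fully home; lamp head over 140 mm from the seat's axis; all at rest (all of step 2 and all of step 3 and horizontal distance between lamp_tab and unit above 0.14 m and linear speed of each of pink_tray, green_tray, blue_tray, yellow_tray, lid below 0.01 m/s); the robot touches nothing.
It fails at once if one of the other things on the vanity (ring cone, jars, mirror, tweezer, perfume) is moved by more than 3 cm (distance of any of ring_cone, serum_a, serum_b, round_mirror, tweezer, perfume from where it was at the start of the episode above 0.03 m).
It fails at once if the start key is pushed with more than 35 N (contact force between anything else and start_key above 35 N).
Of pink_tray, green_tray, blue_tray, yellow_tray only 2 to 3 are there at a start; the rules pass over those that are not, and their reading is None.
At some moment in a run one of pink_tray, green_tray, blue_tray, yellow_tray may be knocked a few centimetres aside while the robot is not near it.
Once in a run the grip may slacken for a moment while it holds something.
It also fails if it takes over 210 s, if anything falls off the work surface, if the arm or the gripper's body presses on something with over 40 N, if the wrist force passes 120 N, or if a joint passes its speed limit or range.

## Working session

There is one attempt and no reset: what is moved stays moved. The work goes in short steps, Python scripts to look and compute and a tool call to move; the robot and the scene stay as the last step left them, time stands still between calls to the robot, and variables do not carry over. Pictures are saved under pics/ and viewed, and the job is handed in when it is done.

Besides the shell and the picture viewer there is one more tool, called after "Emit:" by a JSON object that holds its "fn" and its "kwargs". jog_arm: Moves the arm, as the interface text tells. Its arguments: {"type":"object","properties":{"series":{"type":"array","items":{"type":"number"}},"force":{"type":"number"}},"required":["series"]}

```bash
mkdir -p pics; cat > h.py <<'E'
import numpy as np, cv2
from bench import ctrl
from scipy.spatial.transform import Rotation as R
def snap(name,fn):
    f=ctrl.grab_frame(name); cv2.imwrite('pics/'+fn+'.png',f['frame'])
    import pickle; pickle.dump(f,open('pics/'+fn+'.pkl','wb')); return f
def load(fn):
    import pickle; return pickle.load(open('pics/'+fn+'.pkl','rb'))
def K(f):
    h,w=f['frame'].shape[:2]; fl=h/2/np.tan(np.radians(f['vfov'])/2)
    return np.array([[fl,0,f['cx']],[0,fl,f['cy']],[0,0,1.]])
def ray(f,uv):
    n=cv2.undistortPoints(np.array([[uv]],float),K(f),np.array(f['dist'],float))[0,0]
    Rm=cv2.Rodrigues(np.array(f['rvec'],float))[0]; t=np.array(f['tvec'],float).ravel()
    return -Rm.T@t, Rm.T@np.array([n[0],n[1],1])
def at(f,uv,z):
    o,d=ray(f,uv); return o+d*(z-o[2])/d[2]
def proj(f,P):
    return cv2.projectPoints(np.array(P,float).reshape(-1,1,3),np.array(f['rvec'],float),np.array(f['tvec'],float),K(f),np.array(f['dist'],float))[0].reshape(-1,2)
def crop(fn,x0,y0,x1,y1,s,out):
    im=cv2.imread('pics/'+fn+'.png')[y0:y1,x0:x1]
    cv2.imwrite('pics/'+out+'.png',cv2.resize(im,None,fx=s,fy=s,interpolation=cv2.INTER_CUBIC))
def circ(f,c,r,z,n=36):
    a=np.linspace(0,2*np.pi,n,endpoint=False)
    return proj(f,np.c_[c[0]+r*np.cos(a),c[1]+r*np.sin(a),np.full(n,z)])
def st():
    s=ctrl.state(); r=R.from_quat(s['eef_rot']); 
    print(s['time_s'],np.round(s['position'],1),'x',np.round(r.as_matrix()[:,0],3),'y',np.round(r.as_matrix()[:,1],3),'z',np.round(r.as_matrix()[:,2],3),'F',np.round(s['contact_force'],1),'w',s['gripper_width'],'q',np.round(s['joint_positions'],2))
    return s
def go(target,yaw_dir=None):
    """tool-frame shift (mm) to reach target TCP, and rotvec deg to point down with tool y along yaw_dir(deg, mod 180)"""
    s=ctrl.state(); r=R.from_quat(s['eef_rot']); d=np.array(target)-np.array(s['position'])
    print('shift tool mm',np.round(r.inv().apply(d),1),'dist',round(float(np.linalg.norm(d)),1))
    if yaw_dir is not None:
        for k in (0,180):
            a=np.radians(yaw_dir+k); y=np.array([np.cos(a),np.sin(a),0]); z=np.array([0,0,-1.]); x=np.cross(y,z)
            print(' rotvec deg',np.round(np.degrees((r.inv()*R.from_matrix(np.c_[x,y,z])).as_rotvec()),2))
E
python3 - <<'E'
from h import *
for n in('scene','top'):
    f=snap(n,n+'0'); o,d=ray(f,(320,200)); print(n,o,d,f['vfov'],f['dist'])
st()
E
```

```text
scene [1198.14860627 -216.55247446 1191.73788249] [-0.53608501  0.21143845 -0.81727219] 53.35694023175886 [0.00984093 0.         0.         0.         0.        ]
top [ 443.66733988   67.17528129 1287.60449112] [ 8.07789221e-02 -6.82131226e-04 -9.96912589e-01] 52.33809053542255 [-0.04582292  0.          0.          0.          0.        ]
0.1 [ 224.4 -609.4  230.5] x [ 0.938  0.346 -0.   ] y [ 0.346 -0.938 -0.002] z [-0.001  0.002 -1.   ] F [-0.2 -0.1 -1. ] w 85.17465013171781 q [ 1.15  0.63  0.04  1.52 -0.03  1.   -0.02]
```

```bash
python3 -c "
from h import *
crop('scene0',0,0,640,400,1.25,'s1');crop('top0',0,0,640,400,1.25,'t1')"
```

```text
(no output)
```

View pics/s1.png

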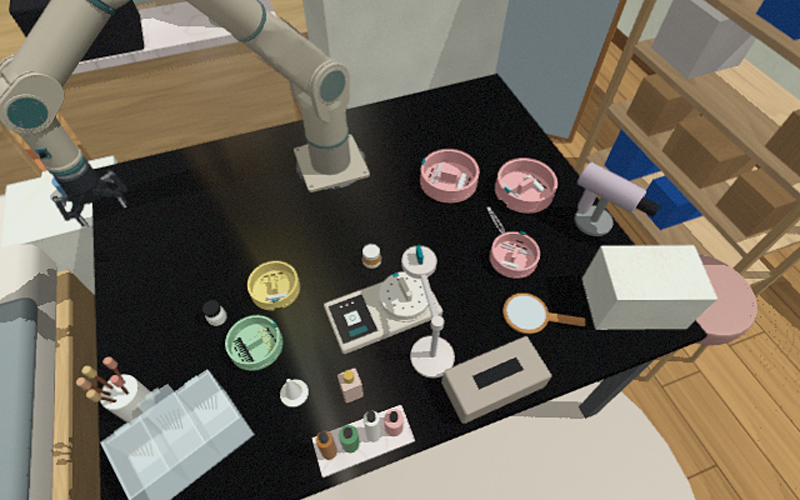

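View pics/t1.png

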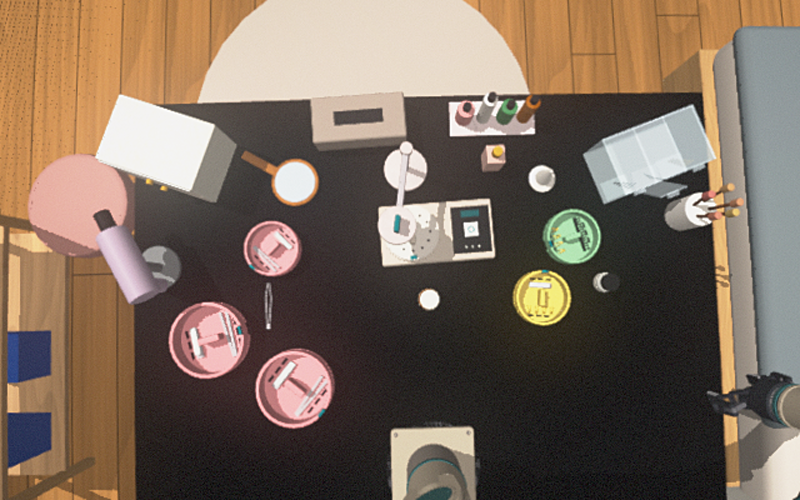

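The scene picture shows the lamp head at (418,260) in the 800-wide view, over the lid at (408,295). Three pink bowls are at (450,175), (525,185) and (515,255); the yellow one is at (273,285) and the green at (253,342). In the top view the small pink bowl is at (272,249). The two at (210,340) and (295,388) are larger decoys. The next step is enlarged crops to confirm this.

```bash
python3 -c "
from h import *
crop('top0',120,160,280,350,4,'t_p');crop('top0',290,100,410,230,5.9 and 4.6,'t_u');crop('top0',400,150,500,270,5,'t_gy');crop('scene0',250,180,370,310,4.6,'s_u')
f=load('top0')
for z in (0,): 
  for uv in [(168,272),(236,310),(218,199),(457,189),(433,238)]: print(uv,at(f,uv,45))
"
```

```text
(168, 272) [337.5713854  534.97578597  45.        ]
(236, 310) [218.27344535 329.26526155  45.        ]
(218, 199) [556.1572795  378.96191287  45.        ]
(457, 189) [ 566.8333334  -357.87776139   45.        ]
(433, 238) [ 418.19822256 -276.1976797    45.        ]
```

View pics/t_p.png

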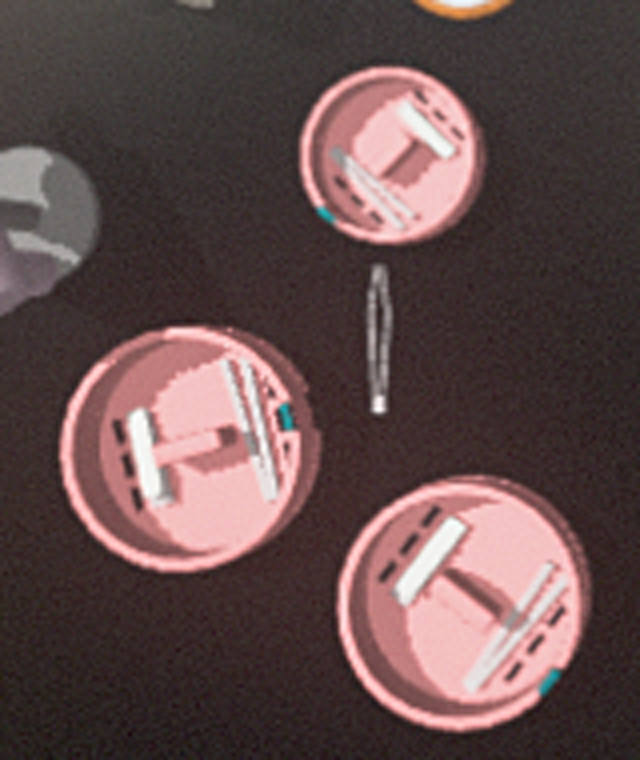

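View pics/t_u.png

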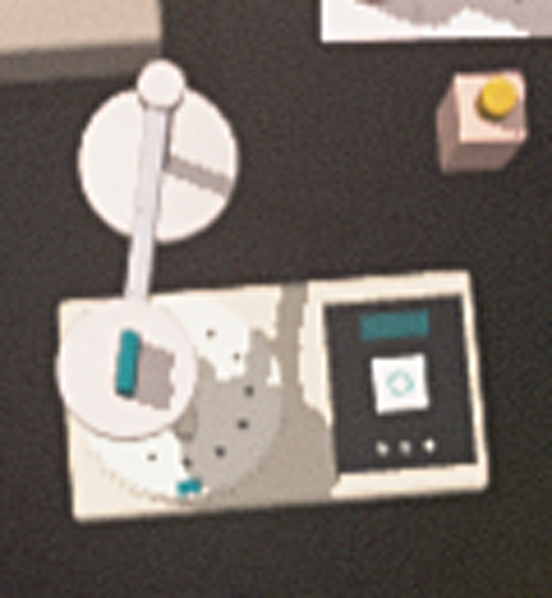

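View pics/t_gy.png

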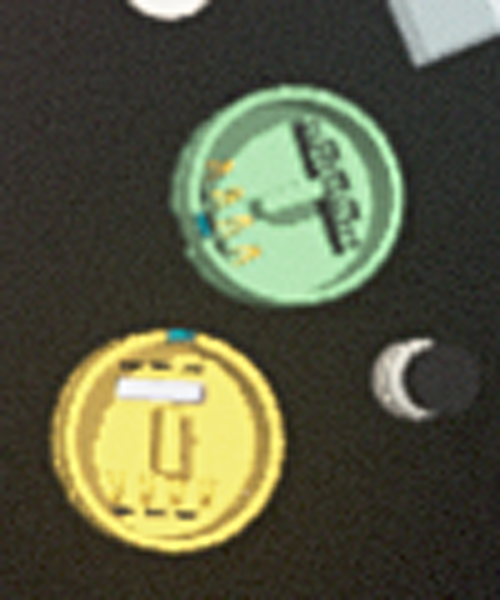

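View pics/s_u.png

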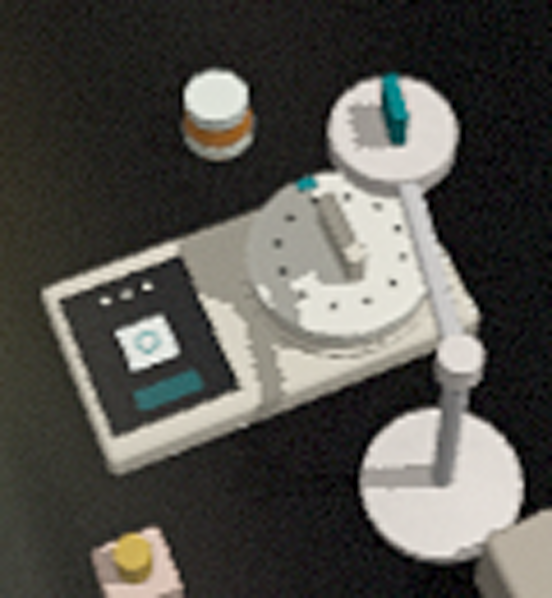

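The smallest pink bowl, at full-resolution top pixel (217,199), is the one meant: its crop diameter is about 180 px against about 250 px for the two decoys. It is also the only one of 134 mm. Next I measure unit, lamp and trays.

```bash
python3 - <<'E'
from h import *
from scipy.optimize import least_squares
t=load('top0'); s=load('scene0')
T=lambda x,y,x0=290,y0=100,k=4.6:(x/k+x0,y/k+y0)
S=lambda x,y:(x/4.6+250,y/4.6+180)
# plinth corners z=30
c=[T(60,298),T(468,270),T(490,487),T(75,520)]
P=[at(t,u,30) for u in c]
for p in P: print(np.round(p,1))
L=np.array([[75,78,30],[75,-205,30],[-75,-205,30],[-75,78,30]],float)
sc=[S(478,305),None,S(42,295),None]
def w(p,L): 
    c,s_=np.cos(p[2]),np.sin(p[2]); L=np.atleast_2d(L); return np.c_[p[0]+c*L[:,0]-s_*L[:,1],p[1]+s_*L[:,0]+c*L[:,1],L[:,2]]
def res(p):
    # top corners, start pad
    r=(proj(t,w(p,L))-np.array(c)).ravel()
    r2=(proj(t,w(p,[0,-149,33]))-np.array([T(400,383)])).ravel()
    r3=(proj(s,w(p,[0,-149,33]))-np.array([S(148,342)])).ravel()
    return np.r_[r,r2,r3]
o=least_squares(res,[540,0,0.]); print('unit',o.x,np.degrees(o.x[2])); print(np.round(o.fun,1))
# lamp: two-view triangulation of tab top & foot
def tri(a,b):
    o1,d1=ray(t,a);o2,d2=ray(s,b); A=np.c_[d1,-d2]; k=np.linalg.lstsq(A,o2-o1,rcond=None)[0]
    p,q=o1+k[0]*d1,o2+k[1]*d2; return (p+q)/2,np.linalg.norm(p-q)
print('tab top',tri(T(126,362),S(392,85)),at(t,T(126,362),236),at(s,S(391,82),236))
print('head',at(t,T(127,369),200),at(s,S(394,131),200))
print('posttop',tri(T(161,84),S(462,354)))
print('foot',at(t,T(159,163),8),at(s,S(442,480),8))
E
```

```text
[657.1 116.1  30. ]
[ 669.  -161.7   30. ]
[ 520.7 -170.7   30. ]
[506.3 109.8  30. ]
unit [5.85692831e+02 3.73175164e+01 5.00633296e-02] 2.8684174943692247
[-0.9  0.2  0.6 -0.6  0.2 -0.1 -0.6 -0.2 -0.2 -0.2 -1.2 -0.7]
tab top (array([584.36758647,  72.49471854, 240.37340482]), np.float64(1.7469731582965773)) [584.63385272  71.6994677  236.        ] [579.41955583  74.94327789 236.        ]
head [585.32426649  71.38209403 200.        ] [593.23249023  72.96582805 200.        ]
posttop (array([755.97215361,  48.67506002, 198.03359396]), np.float64(4.428782360430768))
foot [753.57193898  46.02637092   8.        ] [755.9790655   50.71454937   8.        ]
```

Emit:
{"fn": "jog_arm", "kwargs": {"series": [0,0,-0.025,0,0,7.1,0.04,0,0,-0.025,0,0,7.1,0.04,0,0,-0.025,0,0,7.1,0.04,0,0,-0.025,0,0,7.1,0.04,0,0,0,0,0,0,0.04]}}

```text
time_s: 0.6
position: [223.5, -607.6, 329.9]
eef_rot: [0.997, -0.081, -0.002, -0.005]
contact_force: [0.8, -1.0, 1.6]
gripper_width: 39.9
```

```bash
python3 - <<'E'
from h import *
st(); go([585,72,320],-98.2)
E
```

```text
0.6 [ 223.5 -607.6  329.9] x [ 0.987 -0.162 -0.005] y [-0.162 -0.987 -0.01 ] z [-0.004  0.01  -1.   ] F [ 0.8 -1.   1.6] w 39.920724659901374 q [ 1.07  0.56  0.19  1.38 -0.11  1.23 -0.47]
shift tool mm [ 246.3 -729.2   15.5] dist 769.8
 rotvec deg [-0.55  0.3  -1.15]
 rotvec deg [  0.46   0.86 178.85]
```

Emit:
{"fn": "jog_arm", "kwargs": {"series": [0.0154,-0.0456,0,0,0,0,0.04,0.0154,-0.0456,0,0,0,0,0.04,0.0154,-0.0456,0,0,0,0,0.04,0.0154,-0.0456,0,0,0,0,0.04,0.0154,-0.0456,0,0,0,0,0.04,0.0154,-0.0456,0,0,0,0,0.04,0.0154,-0.0456,0,0,0,0,0.04,0.0154,-0.0456,0,0,0,0,0.04]}}

```text
time_s: 1.4
position: [401.6, -260.0, 323.3]
eef_rot: [0.997, -0.083, -0.008, -0.006]
contact_force: [0.9, -0.1, -0.1]
gripper_width: 39.5
```

```bash
python3 - <<'E'
from h import *
st(); go([585,72,320],-98.2)
E
```

```text
1.4 [ 401.6 -260.   323.3] x [ 0.986 -0.165 -0.017] y [-0.165 -0.986 -0.011] z [-0.015  0.014 -1.   ] F [ 0.9 -0.1 -0.1] w 39.4816889827047 q [ 0.44  0.29  0.1   1.83 -0.04  1.04 -1.18]
shift tool mm [ 126.2 -357.6    5.1] dist 379.3
 rotvec deg [-0.64  0.98 -1.29]
 rotvec deg [  1.52   1.   178.7 ]
```

Emit:
{"fn": "jog_arm", "kwargs": {"series": [0.016,-0.045,0,0,0,0,0.04,0.016,-0.045,0,0,0,0,0.04,0.016,-0.045,0,0,0,0,0.04,0.016,-0.045,0,0,0,0,0.04,0.016,-0.045,0,0,0,0,0.04,0.016,-0.045,0,0,0,0,0.04,0.016,-0.045,0,0,0,0,0.04,0.013,-0.03,0,0,0,0,0.04]}}

```text
time_s: 2.2
position: [580.5, 79.1, 317.6]
eef_rot: [0.997, -0.075, -0.014, -0.007]
contact_force: [1.0, -0.9, 0.0]
gripper_width: 40.0
```

```bash
python3 - <<'E'
from h import *
st(); go([585,72,320],-98.2)
E
```

```text
2.2 [580.5  79.1 317.6] x [ 0.988 -0.149 -0.028] y [-0.149 -0.989 -0.012] z [-0.026  0.016 -1.   ] F [ 1.  -0.9  0. ] w 40.04033887616044 q [-0.15  0.46 -0.03  1.56 -0.01  1.14 -1.9 ]
shift tool mm [ 5.4  6.3 -2.6] dist 8.7
 rotvec deg [-0.67  1.62 -0.37]
 rotvec deg [  2.53   1.06 179.61]
```

Emit:
{"fn": "jog_arm", "kwargs": {"series": [0,0,0,0,0,-8.5,0.04,0,0,0,0,0,-8.5,0.04,0,0,0,0,0,-8.5,0.04,0,0,0,0,0,-8.5,0.04,0,0,0,0,0,-8.5,0.04,0,0,0,0,0,-8.5,0.04,0,0,0,0,0,-8.5,0.04,0,0,0,0,0,-8.5,0.04]}}

```text
time_s: 3.0
position: [576.6, 88.7, 306.4]
eef_rot: [0.864, 0.502, -0.014, -0.018]
contact_force: [-0.2, 0.2, -0.6]
gripper_width: 40.1
```

Emit:
{"fn": "jog_arm", "kwargs": {"series": [0,0,0,0,0,-8.5,0.04,0,0,0,0,0,-8.5,0.04,0,0,0,0,0,-8.5,0.04,0,0,0,0,0,-8.5,0.04,0,0,0,0,0,-8.5,0.04,0,0,0,0,0,-8.5,0.04,0,0,0,0,0,-8.5,0.04,0,0,0,0,0,-8.5,0.04]}}

```text
time_s: 3.8
position: [571.1, 87.6, 297.4]
eef_rot: [0.43, 0.903, -0.005, -0.029]
contact_force: [-0.4, -0.3, -0.6]
gripper_width: 40.0
```

Emit:
{"fn": "jog_arm", "kwargs": {"series": [0,0,0,0,0,-8.5,0.04,0,0,0,0,0,-8.5,0.04,0,0,0,0,0,-8.5,0.04,0,0,0,0,0,-8.5,0.04,0,0,0,0,0,-8.5,0.04,0,0,0,0,0,0,0.04]}}

```text
time_s: 4.4
position: [567.3, 86.5, 291.0]
eef_rot: [0.068, 0.997, 0.006, -0.034]
contact_force: [0.9, 0.2, -1.3]
gripper_width: 39.6
```

```bash
python3 - <<'E'
from h import *
st(); go([585,72,320],-98.2); go([585,72,207],-98.2)
snap('top','top1'); snap('scene','scene1'); crop('top1',280,110,410,240,4.6,'t_u1')
E
```

```text
4.4 [567.3  86.5 291. ] x [-0.988  0.135  0.069] y [0.136 0.991 0.007] z [-0.068  0.017 -0.998] F [ 0.9  0.2 -1.3] w 39.59086128529817 q [ 0.32  0.61 -0.84  1.58  0.42  1.22  0.83]
shift tool mm [-17.5 -11.7 -30.4] dist 37.0
 rotvec deg [   6.22    0.63 -179.5 ]
 rotvec deg [ 0.4  -3.97  0.39]
shift tool mm [-25.3 -12.5  82.3] dist 87.0
 rotvec deg [   6.22    0.63 -179.5 ]
 rotvec deg [ 0.4  -3.97  0.39]
```

View pics/t_u1.png

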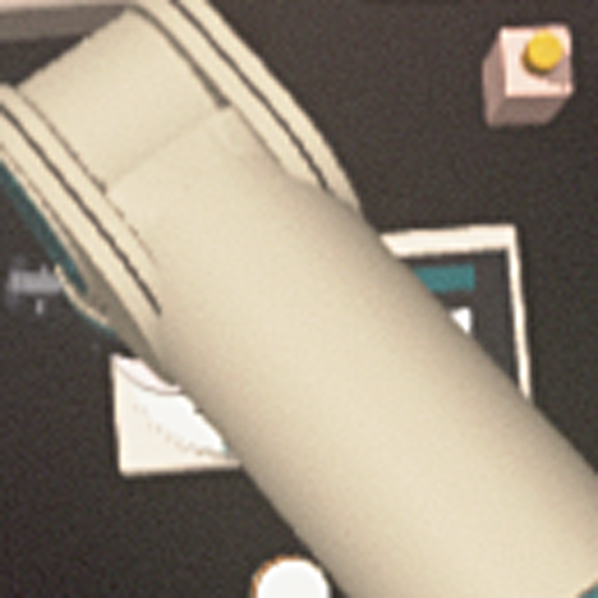

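Emit:
{"fn": "jog_arm", "kwargs": {"series": [-0.009,-0.006,-0.005,0.2,-2,0.2,0.04,-0.009,-0.006,0,0.2,-2,0.2,0.04,0,0,0,0,0,0,0.04]}}

```text
time_s: 4.8
position: [585.0, 70.6, 295.4]
eef_rot: [0.077, 0.997, -0.001, 0.003]
contact_force: [-0.1, -0.6, 0.7]
gripper_width: 40.4
```

```bash
python3 - <<'E'
from h import *
st(); go([585,72,207],-98.2)
snap('scene','scene1'); crop('scene1',270,150,400,280,4.6,'s_u1')
E
```

```text
4.8 [585.   70.6 295.4] x [-0.988  0.153 -0.006] y [ 0.153  0.988 -0.002] z [ 0.006 -0.003 -1.   ] F [-0.1 -0.6  0.7] w 40.35303607225529 q [ 0.33  0.58 -0.83  1.6   0.46  1.16  0.82]
shift tool mm [ 0.8  1.5 88.4] dist 88.4
 rotvec deg [  0.58   0.2  179.4 ]
 rotvec deg [-0.13  0.37 -0.6 ]
```

View pics/s_u1.png

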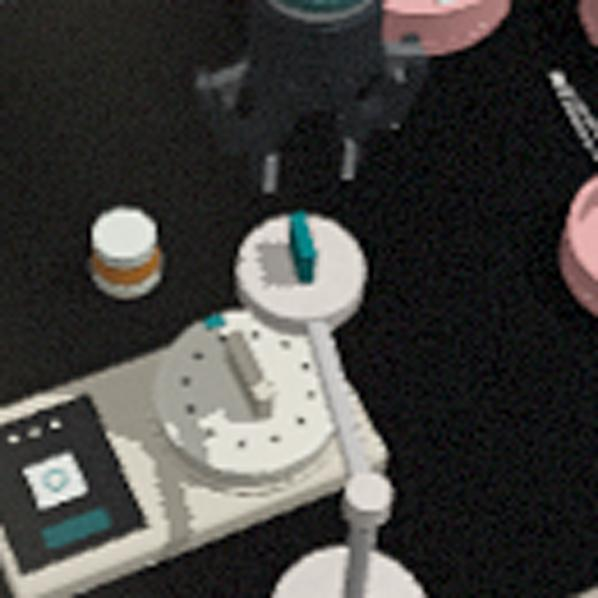

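The fingers at crop (270,172) and (348,160) bracket the teal tab at (302,245), so I lower the tool.

Emit:
{"fn": "jog_arm", "kwargs": {"series": [0,0,0.022,0,0,0,0.04,0,0,0.022,0,0,0,0.04,0,0,0.022,0,0,0,0.04,0,0,0.02,0,0,0,0.04,0,0,0,0,0,0,0.04]}}

```text
time_s: 5.35
position: [586.7, 72.2, 209.5]
eef_rot: [0.078, 0.997, -0.001, 0.005]
contact_force: [-0.2, 0.1, -0.8]
gripper_width: 39.9
```

```bash
python3 - <<'E'
from h import *
st(); go([585,72,207],-98.2)
snap('scene','scene2'); crop('scene2',270,150,400,280,4.6,'s_u1')
E
```

```text
5.35 [586.7  72.2 209.5] x [-0.988  0.156 -0.01 ] y [ 0.156  0.988 -0.   ] z [ 0.01  -0.002 -1.   ] F [-0.2  0.1 -0.8] w 39.946447731317804 q [ 0.3   0.67 -0.77  1.71  0.55  0.99  0.74]
shift tool mm [ 1.7 -0.4  2.5] dist 3.1
 rotvec deg [9.3000e-01 5.0000e-02 1.7921e+02]
 rotvec deg [-0.03  0.59 -0.79]
```

View pics/s_u1.png

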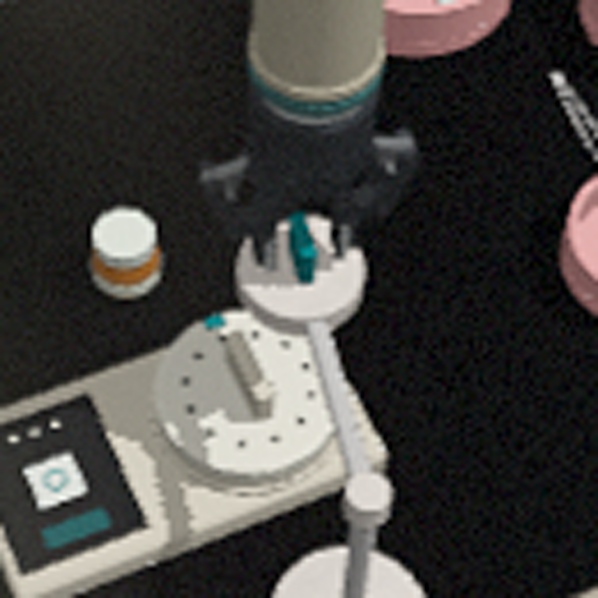

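Emit:
{"fn": "jog_arm", "kwargs": {"series": [0,0,0,0,0,0,0.026,-0.0016,0.0237,0,0,0,8,0.026,-0.0016,0.0237,0,0,0,8,0.026,-0.0016,0.0237,0,0,0,8,0.026], "force": 20}}

```text
time_s: 5.8
position: [614.6, 135.0, 215.0]
eef_rot: [0.295, 0.956, -0.0, 0.008]
contact_force: [-0.3, -1.0, -1.2]
gripper_width: 26.1
```

```bash
cat >> h.py <<'E'
def arc(h=(755,48),r=170):
    s=st(); p=np.array(s['position'][:2])-h; a=np.arctan2(p[1],p[0]); print('r',np.hypot(*p),'arm deg',np.degrees(a)); go([h[0]+r*np.cos(a),h[1]+r*np.sin(a),209],np.degrees(a)-90)
E
python3 -c "
from h import *
arc()"
```

```text
5.8 [614.6 135.  215. ] x [-0.826  0.563 -0.015] y [0.563 0.826 0.004] z [ 0.014 -0.005 -1.   ] F [-0.3 -1.  -1.2] w 26.066060426730438 q [ 0.11  0.68 -0.64  1.6   0.47  1.01  0.3 ]
r 165.16187380592336 arm deg 148.22314233509715
shift tool mm [ 4.9 -0.2  6. ] dist 7.7
 rotvec deg [ 0.18  0.84 -2.5 ]
 rotvec deg [  1.3   -0.28 177.49]
```

Emit:
{"fn": "jog_arm", "kwargs": {"series": [0.002,0.0237,0.005,0,0,7,0.026,0,0.0237,0.004,0,0,8,0.026,0,0.0237,0.002,0,0,8,0.026]}}

```text
time_s: 6.1
position: [662.7, 191.7, 210.0]
eef_rot: [0.487, 0.874, 0.003, 0.01]
contact_force: [0.1, -0.2, 0.5]
gripper_width: 26.5
```

```bash

python3 -c "
from h import *
arc()"
```

```text
6.1 [662.7 191.7 210. ] x [-0.526  0.85  -0.014] y [0.85  0.526 0.014] z [ 0.02  -0.005 -1.   ] F [ 0.1 -0.2  0.5] w 26.495220060140973 q [-0.05  0.74 -0.51  1.42  0.41  1.06 -0.09]
r 170.80665027675633 arm deg 122.72193048267279
shift tool mm [-0.8 -0.   1. ] dist 1.3
 rotvec deg [ 0.81  0.83 -0.96]
 rotvec deg [  1.3   -1.26 179.03]
```

Emit:
{"fn": "jog_arm", "kwargs": {"series": [-0.0015,0.0237,0.002,0,0,7,0.026,-0.0012,0.0237,0.002,0,0,8,0.026,-0.0012,0.0237,0.002,0,0,8,0.026,-0.0012,0.02,0.002,0,0,7,0.026,0,0,0,0,0,0,0.026]}}

```text
time_s: 6.6
position: [753.3, 225.2, 211.0]
eef_rot: [0.703, 0.711, 0.009, 0.009]
contact_force: [0.1, -1.1, 1.2]
gripper_width: 26.1
```

```bash

python3 -c "
from h import *
arc()
snap('scene','scene3'); crop('scene3',220,100,460,300,3.2,'s3')"
```

```text
6.6 [753.3 225.2 211. ] x [-0.011  1.    -0.   ] y [1.    0.011 0.026] z [ 0.026  0.    -1.   ] F [ 0.1 -1.1  1.2] w 26.113803811665704 q [-0.17  0.87 -0.36  1.09  0.31  1.2  -0.51]
r 177.2413009844436 arm deg 90.53431605773451
shift tool mm [-7.2 -0.1  2. ] dist 7.5
 rotvec deg [1.5  0.   0.11]
 rotvec deg [  -0.      2.35 -179.88]
```

View pics/s3.png

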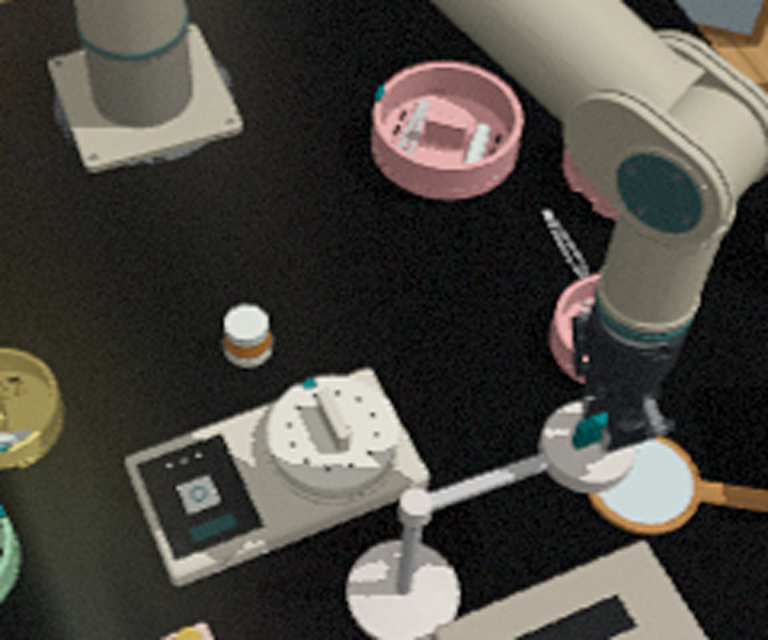

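The lamp arm now points to +y, with the head at crop (590,445), well clear of the unit. I raise the tool and take clear pictures.

Emit:
{"fn": "jog_arm", "kwargs": {"series": [0,0,-0.015,0,0,0,0.04,0,0,-0.03,0,0,0,0.04,0,0,-0.03,0,0,0,0.04,0,0,-0.03,0,0,0,0.04,0,0,0,0,0,0,0.04]}}

```text
time_s: 7.15
position: [744.9, 226.2, 328.2]
eef_rot: [0.697, 0.717, 0.011, 0.007]
contact_force: [0.6, 0.2, 0.6]
gripper_width: 40.0
```

```bash

python3 -c "
from h import *
st();go([586,37,260],92.87)
snap('scene','scene4'); crop('scene4',230,160,370,300,4.4,'s4');crop('scene4',370,160,470,260,5,'s4p')
snap('top','top4'); crop('top4',290,140,410,230,5,'t4')"
```

```text
7.15 [744.9 226.2 328.2] x [-0.027  1.     0.004] y [0.999 0.027 0.025] z [ 0.025  0.005 -1.   ] F [0.6 0.2 0.6] w 40.043863810943286 q [-0.18  0.79 -0.38  0.94  0.28  1.43 -0.46]
shift tool mm [-185.1 -165.6   63.2] dist 256.3
 rotvec deg [  1.33   0.96 -91.32]
 rotvec deg [ 0.95 -1.32 88.67]
```

View pics/s4.png

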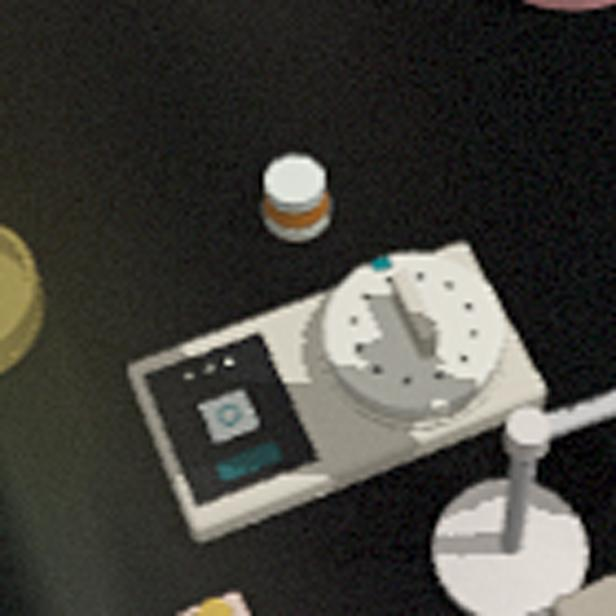

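View pics/t4.png

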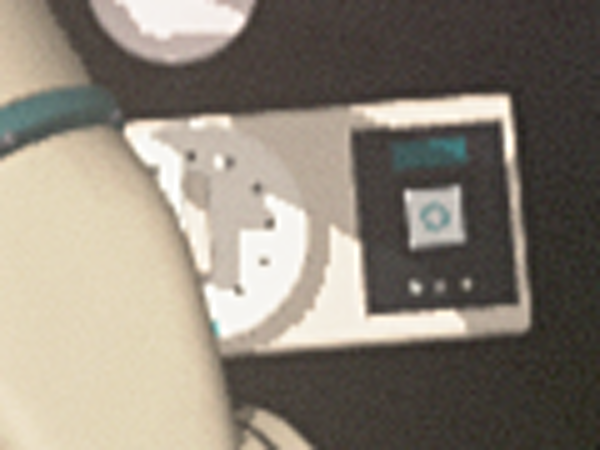

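View pics/s4p.png

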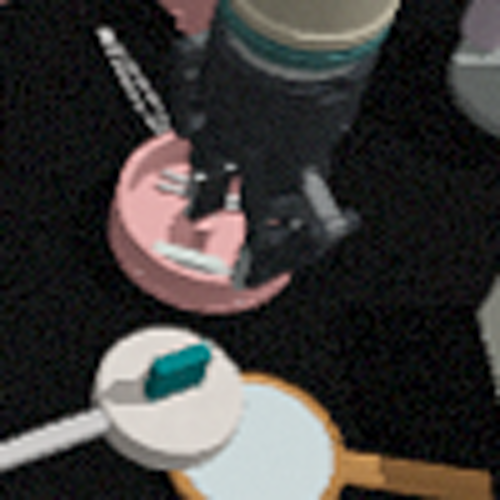

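```bash
cat >> h.py <<'E'
def overlay(fn,lines,x0,y0,x1,y1,s,out):
    f=load(fn); im=cv2.resize(f['frame'][y0:y1,x0:x1],None,fx=s,fy=s,interpolation=cv2.INTER_CUBIC)
    for P in lines:
        q=(proj(f,P)+0.5-[x0,y0])*s-0.5
        cv2.polylines(im,[np.round(q*8).astype(np.int32)],True,(0,0,255),1,cv2.LINE_AA,3)
    cv2.imwrite('pics/'+out+'.png',im)
def loc(p,L):
    c,s_=np.cos(p[2]),np.sin(p[2]); L=np.atleast_2d(np.array(L,float)); return np.c_[p[0]+c*L[:,0]-s_*L[:,1],p[1]+s_*L[:,0]+c*L[:,1],L[:,2]]
def C(r,z,n=60):
    a=np.linspace(0,2*np.pi,n,endpoint=False); return np.c_[r*np.cos(a),r*np.sin(a),np.full(n,z)]
def box(x0,x1,y0,y1,z): return [[x0,y0,z],[x1,y0,z],[x1,y1,z],[x0,y1,z]]
def lidm(p,u=41): return [loc(p,C(67,u+19)),loc(p,box(-30,30,-7,7,u+53))]
def unitm(p): return [loc(p,box(-75,75,-205,78,30)),loc(p,box(-17,17,-166,-132,33))]
def traym(p,u=0): return [loc(p,C(67,u+45)),loc(p,C(61,u+45)),loc(p,box(-20,20,-6,6,u+38)),loc(p,box(-66.5,-61.5,-8,8,u+53))]
E
python3 - <<'E'
from h import *
p=(585.7,37.3,.05)
for fn,w in(('scene4',(230,200,370,300)),('top0',(290,150,410,230))): overlay(fn,lidm(p)+unitm(p),*w,5.5,'o_'+fn)
E
```

```text
(no output)
```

View pics/o_scene4.png

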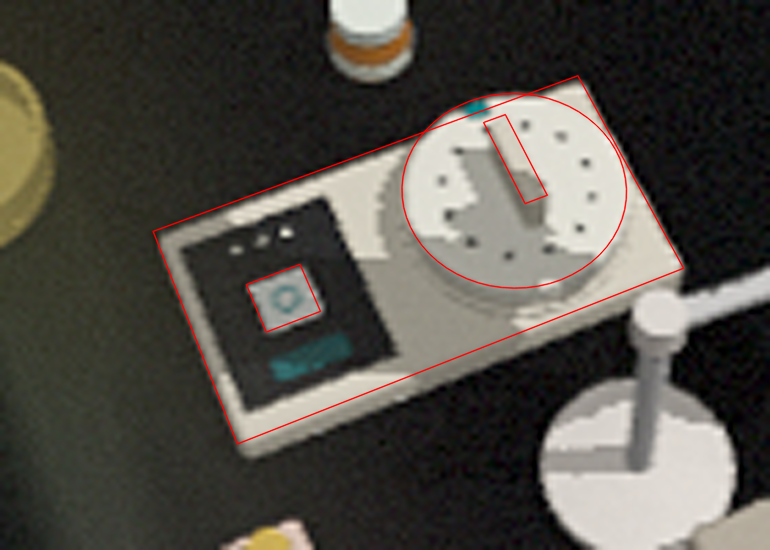

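View pics/o_top0.png

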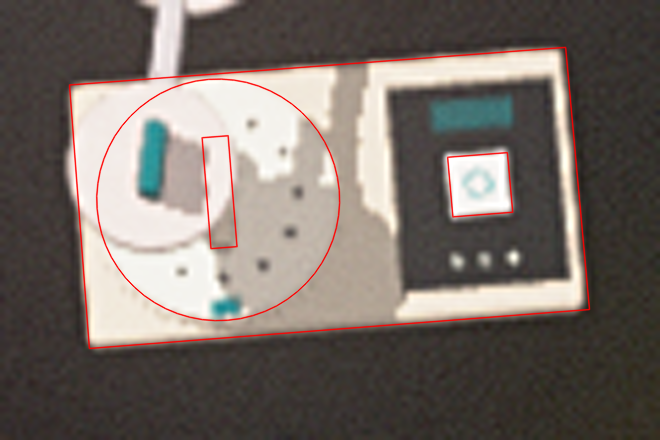

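```bash
cat >> h.py <<'E'
from scipy.linalg import expm,logm
def scr(target,ydeg,n=None,flip=None):
    """constant rows (tool frame) to reach target with tool down, tool y at ydeg; prints for both half turns"""
    s=ctrl.state(); T=np.eye(4); T[:3,:3]=R.from_quat(s['eef_rot']).as_matrix(); T[:3,3]=s['position']
    for k in (0,180):
        a=np.radians(ydeg+k); y=np.array([np.cos(a),np.sin(a),0]); z=np.array([0,0,-1.])
        G=np.eye(4); G[:3,:3]=np.c_[np.cross(y,z),y,z]; G[:3,3]=target
        D=np.linalg.inv(T)@G; rv=R.from_matrix(D[:3,:3]).as_rotvec(); X=np.real(logm(D))
        m=n or int(max(np.ceil(np.linalg.norm(X[:3,3])/45),np.ceil(np.degrees(np.linalg.norm(rv))/8.3),1))
        E=expm(X/m); r=np.degrees(rv/m)
        if abs(np.degrees(rv[2]))<130: print('n',m,'row',np.round(E[:3,3]/1000,4).tolist(),np.round(r,2).tolist())
E
python3 -c "
from h import *
scr([586,37,250],92.87)"
```

```text
n 12 row [-0.0026, -0.0227, 0.0059] [0.08, 0.07, -7.61]
n 11 row [-0.0247, -0.0006, 0.0066] [0.07, -0.08, 8.06]
```

Emit:
{"fn": "jog_arm", "kwargs": {"series": [-0.0026,-0.0227,0,0,0,-7.6,0.06,-0.0026,-0.0227,0,0,0,-7.6,0.06,-0.0026,-0.0227,0,0,0,-7.6,0.06,-0.0026,-0.0227,0,0,0,-7.6,0.06,-0.0026,-0.0227,0,0,0,-7.6,0.06,-0.0026,-0.0227,0,0,0,-7.6,0.06,-0.0026,-0.0227,0,0,0,-7.6,0.06,-0.0026,-0.0227,0,0,0,-7.6,0.06]}}

```text
time_s: 8.05
position: [587.6, 121.4, 314.0]
eef_rot: [0.21, 0.978, -0.002, 0.002]
contact_force: [0.2, -0.2, 0.3]
gripper_width: 60.0
```

```bash

python3 -c "
from h import *
st();scr([586,37,240],92.87)"
```

```text
8.05 [587.6 121.4 314. ] x [-0.912  0.41  -0.005] y [ 0.41   0.912 -0.002] z [ 0.003 -0.004 -1.   ] F [ 0.2 -0.2  0.3] w 59.987430453036225 q [ 0.17  0.55 -0.7   1.54  0.38  1.19  0.55]
n 4 row [-0.0047, -0.0207, 0.0185] [-0.05, 0.06, -6.77]
```

Emit:
{"fn": "jog_arm", "kwargs": {"series": [-0.0047,-0.0207,0.018,0,0,-6.8,0.06,-0.0047,-0.0207,0.018,0,0,-6.8,0.06,-0.0047,-0.0207,0.018,0,0,-6.8,0.06,-0.0047,-0.0207,0.018,0,0,-6.8,0.06,0,0,0,0,0,0,0.06]}}

```text
time_s: 8.55
position: [578.8, 28.6, 238.0]
eef_rot: [-0.039, 0.999, -0.005, -0.002]
contact_force: [0.2, -0.9, 0.2]
gripper_width: 60.0
```

```bash

python3 -c "
from h import *
st();scr([586,37,140],92.87)"
```

```text
8.55 [578.8  28.6 238. ] x [-0.997 -0.079  0.005] y [-0.079  0.997 -0.01 ] z [-0.004 -0.01  -1.   ] F [ 0.2 -0.9  0.2] w 60.03631839417732 q [ 0.39  0.63 -0.8   1.69  0.52  1.05  1.06]
n 3 row [-0.0027, 0.0028, 0.0326] [-0.19, -0.1, 0.55]
```

Emit:
{"fn": "jog_arm", "kwargs": {"series": [-0.0027,0.0028,0.032,-0.2,0,0.55,0.05,-0.0027,0.0028,0.032,-0.2,0,0.55,0.05,-0.0027,0.0028,0.032,-0.2,0,0.55,0.05,0,0,0,0,0,0,0.05]}}

```text
time_s: 8.95
position: [584.3, 39.9, 141.2]
eef_rot: [-0.022, 1.0, 0.002, -0.002]
contact_force: [-0.4, -0.1, 1.6]
gripper_width: 50.0
```

```bash

python3 -c "
from h import *
st();scr([586,37,66],92.87)"
```

```text
8.95 [584.3  39.9 141.2] x [-0.999 -0.044  0.005] y [-0.044  0.999  0.003] z [-0.005  0.003 -1.   ] F [-0.4 -0.1  1.6] w 49.96449658385529 q [ 0.32  0.75 -0.71  1.77  0.62  0.87  0.94]
n 2 row [-0.0009, -0.0016, 0.0376] [0.1, -0.13, -0.18]
```

Emit:
{"fn": "jog_arm", "kwargs": {"series": [-0.0006,-0.0014,0.025,0.1,-0.1,-0.1,0.05,-0.0006,-0.0014,0.025,0.1,-0.1,-0.1,0.05,0,0,0.02,0,0,0,0.05,0,0,0.003,0,0,0,0.05]}}

```text
time_s: 9.35
position: [588.0, 42.3, 73.5]
eef_rot: [-0.024, 1.0, 0.001, 0.003]
contact_force: [0.2, -0.0, 0.8]
gripper_width: 50.0
```

```bash

python3 -c "
from h import *
st();scr([586,37,66],92.87);snap('scene','scene5'); crop('scene5',230,160,370,300,4.4,'s4')"
```

```text
9.35 [588.   42.3  73.5] x [-0.999 -0.048 -0.007] y [-0.048  0.999  0.002] z [ 0.007  0.002 -1.   ] F [ 0.2 -0.   0.8] w 50.00725208844068 q [ 0.27  0.83 -0.64  1.81  0.71  0.73  0.86]
n 1 row [0.0023, -0.0052, 0.0075] [0.12, 0.39, -0.13]
```

View pics/s4.png

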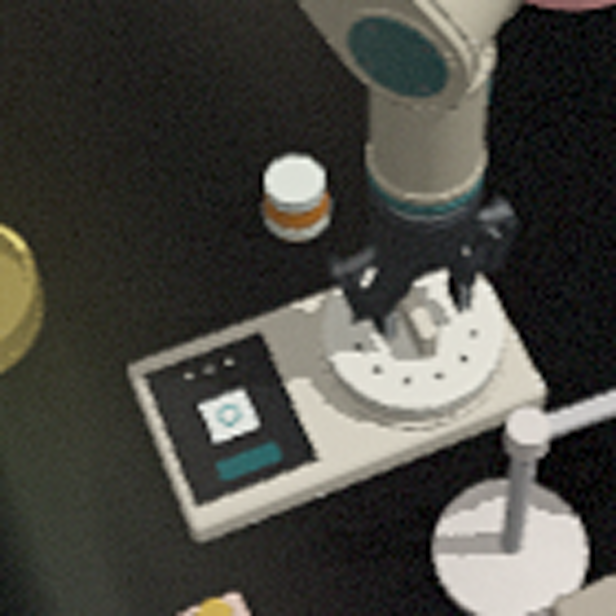

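The fingers straddle the grip bar at crop (425,325). I make a small correction and close.

Emit:
{"fn": "jog_arm", "kwargs": {"series": [0.002,-0.005,0.006,0.1,0.4,-0.1,0.05,0,0,0,0,0,0,0.03,0,0,0,0,0,0,0.02]}}

```text
time_s: 9.7
position: [589.3, 38.6, 72.5]
eef_rot: [-0.025, 1.0, 0.001, 0.004]
contact_force: [-0.2, 0.4, 0.5]
gripper_width: 21.9
```

```bash

python3 -c "
from h import *
st();scr([586,37,66],92.87)"
```

```text
9.7 [589.3  38.6  72.5] x [-0.999 -0.05  -0.007] y [-0.05   0.999  0.001] z [ 0.007  0.002 -1.   ] F [-0.2  0.4  0.5] w 21.949726878828425 q [ 0.28  0.83 -0.64  1.81  0.72  0.73  0.86]
n 1 row [0.0034, -0.0015, 0.0065] [0.08, 0.41, -0.02]
```

Emit:
{"fn": "jog_arm", "kwargs": {"series": [0.005,-0.001,0.007,0,0.5,0,0.022,0,0,0,0,0,0,0.022]}}

```text
time_s: 9.9
position: [584.7, 37.1, 66.3]
eef_rot: [-0.024, 1.0, 0.001, -0.0]
contact_force: [-0.7, -0.6, -0.1]
gripper_width: 21.7
```

```bash

python3 -c "
from h import *
st();scr([586,37,66],92.87)"
```

```text
9.9 [584.7  37.1  66.3] x [-0.999 -0.049  0.   ] y [-0.049  0.999  0.001] z [-0.     0.001 -1.   ] F [-0.7 -0.6 -0.1] w 21.718883984857257 q [ 0.27  0.84 -0.63  1.82  0.72  0.73  0.86]
n 1 row [-0.0013, -0.0001, 0.0003] [0.07, -0.02, -0.07]
```

Emit:
{"fn": "jog_arm", "kwargs": {"series": [0,0,0,0,0,0,0.0,0,0,0,0,0,0,0.0,0,0,0,0,0,0,0.0], "force": 60}}

```text
time_s: 10.2
position: [585.1, 37.3, 66.7]
eef_rot: [-0.024, 1.0, 0.001, 0.0]
contact_force: [0.4, 0.4, 0.6]
gripper_width: 13.2
```

```bash

python3 -c "
from h import *
st()"
```

```text
10.2 [585.1  37.3  66.7] x [-0.999 -0.049 -0.001] y [-0.049  0.999  0.002] z [ 0.     0.002 -1.   ] F [0.4 0.4 0.6] w 13.221712252219525 q [ 0.27  0.84 -0.63  1.82  0.72  0.73  0.86]
```

Emit:
{"fn": "jog_arm", "kwargs": {"series": [0,0,-0.02,0,0,0,0,0,0,-0.025,0,0,0,0,0,0,-0.025,0,0,0,0,0,0,0,0,0,0,0]}}

```text
time_s: 10.6
position: [583.1, 36.9, 136.5]
eef_rot: [-0.025, 1.0, 0.001, -0.003]
contact_force: [0.9, -0.4, -0.5]
gripper_width: 13.0
```

```bash

python3 -c "
from h import *
st();scr([440,170,135],92.87)"
```

```text
10.6 [583.1  36.9 136.5] x [-0.999 -0.05   0.005] y [-0.049  0.999  0.001] z [-0.005  0.001 -1.   ] F [ 0.9 -0.4 -0.5] w 12.962010210703475 q [ 0.32  0.75 -0.71  1.78  0.63  0.86  0.94]
n 5 row [0.0273, 0.028, 0.0004] [0.02, -0.06, -0.01]
```

Emit:
{"fn": "jog_arm", "kwargs": {"series": [0.0273,0.028,0,0,0,0,0,0.0273,0.028,0,0,0,0,0,0.0273,0.028,0,0,0,0,0,0.0273,0.028,0,0,0,0,0,0.0273,0.028,0,0,0,0,0,0,0,0,0,0,0,0]}}

```text
time_s: 11.2
position: [434.1, 171.3, 132.1]
eef_rot: [-0.021, 1.0, 0.0, -0.005]
contact_force: [0.2, -0.7, -1.4]
gripper_width: 13.5
```

```bash

python3 -c "
from h import *
st();scr([440,170,27],92.87)
snap('scene','scene6'); crop('scene6',200,100,400,300,3,'s6')"
```

```text
11.2 [434.1 171.3 132.1] x [-0.999 -0.043  0.01 ] y [-0.043  0.999  0.001] z [-0.01   0.001 -1.   ] F [ 0.2 -0.7 -1.4] w 13.491898066114135 q [ 0.03  0.62 -0.69  2.09  0.64  0.66  0.53]
n 3 row [-0.0022, -0.0005, 0.035] [0.02, -0.19, -0.14]
```

View pics/s6.png

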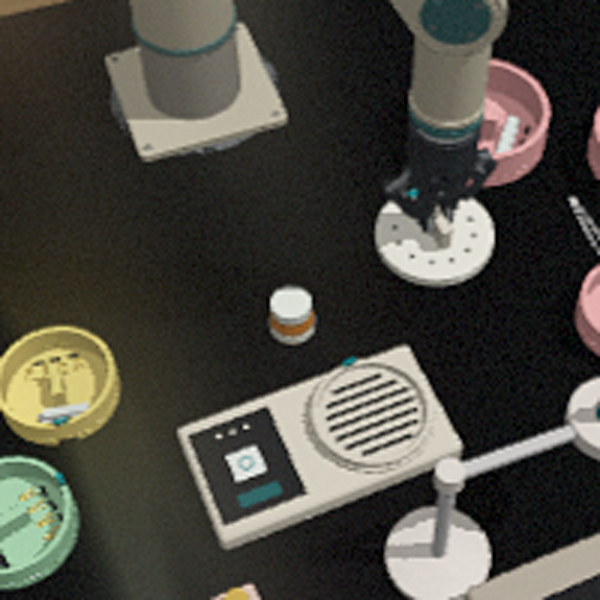

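The lid is held at crop (435,240), the seat is free at (365,417), and the teal seat key shows at (350,362). I set the lid down here.

Emit:
{"fn": "jog_arm", "kwargs": {"series": [-0.0022,-0.0005,0.033,0,-0.2,-0.1,0,-0.0022,-0.0005,0.033,0,-0.2,-0.1,0,-0.001,0,0.025,0,-0.2,0,0,0,0,0.005,0,0,0,0,0,0,0,0,0,0,0]}}

```text
time_s: 11.75
position: [444.9, 164.1, 30.6]
eef_rot: [-0.019, 1.0, -0.002, 0.001]
contact_force: [-0.7, -0.1, -1.7]
gripper_width: 13.2
```

```bash

python3 -c "
from h import *
st()"
```

```text
11.75 [444.9 164.1  30.6] x [-0.999 -0.038 -0.003] y [-0.038  0.999 -0.004] z [ 0.003 -0.004 -1.   ] F [-0.7 -0.1 -1.7] w 13.175060928282349 q [-0.11  0.78 -0.46  2.14  0.88  0.42  0.33]
```

Emit:
{"fn": "jog_arm", "kwargs": {"series": [0,0,0.004,0,0,0,0,0,0,0.002,0,0,0,0,0,0,0,0,0,0,0]}}

```text
time_s: 12.05
position: [446.4, 163.7, 26.5]
eef_rot: [-0.018, 1.0, -0.002, 0.003]
contact_force: [0.4, 0.8, -1.2]
gripper_width: 12.9
```

```bash

python3 -c "
from h import *
st()"
```

```text
12.05 [446.4 163.7  26.5] x [-0.999 -0.036 -0.006] y [-0.036  0.999 -0.003] z [ 0.006 -0.003 -1.   ] F [ 0.4  0.8 -1.2] w 12.867400600956834 q [-0.12  0.78 -0.44  2.14  0.89  0.41  0.32]
```

Only 0.8 mm remains, so I release and rise.

Emit:
{"fn": "jog_arm", "kwargs": {"series": [0,0,0.001,0,0,0,0,0,0,0,0,0,0,0.02,0,0,0,0,0,0,0.04,0,0,-0.02,0,0,0,0.04,0,0,-0.04,0,0,0,0.05,0,0,-0.045,0,0,0,0.05,0,0,-0.045,0,0,0,0.05]}}

```text
time_s: 12.75
position: [443.7, 163.2, 177.5]
eef_rot: [-0.019, 1.0, -0.003, -0.001]
contact_force: [0.2, 0.0, -0.2]
gripper_width: 49.8
```

```bash

python3 -c "
from h import *
st(); snap('scene','scene7'); snap('top','top7')
crop('scene7',120,80,440,320,2.5,'s7');crop('top7',160,150,500,300,2.3,'t7')"
```

```text
12.75 [443.7 163.2 177.5] x [-0.999 -0.038  0.002] y [-0.038  0.999 -0.005] z [-0.001 -0.005 -1.   ] F [ 0.2  0.  -0.2] w 49.83057791481614 q [ 0.11  0.56 -0.76  2.04  0.56  0.76  0.61]
```

View pics/s7.png

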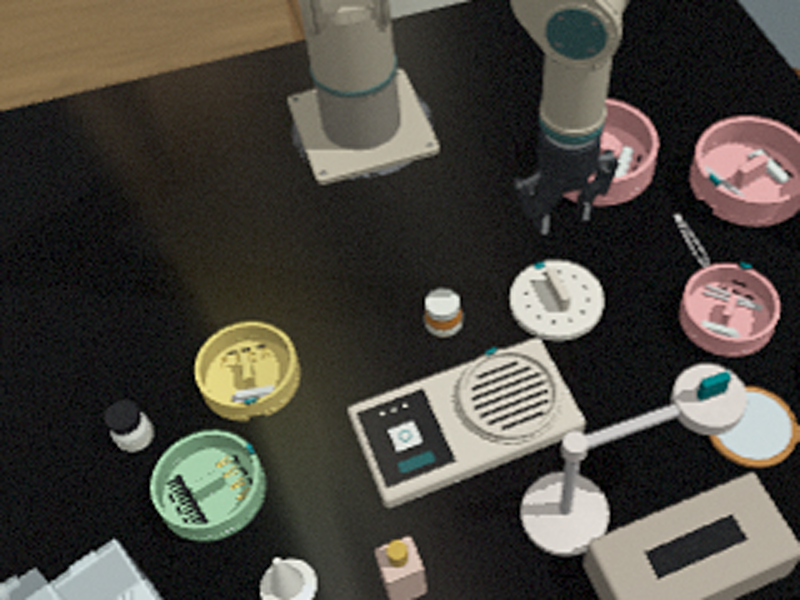

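View pics/t7.png

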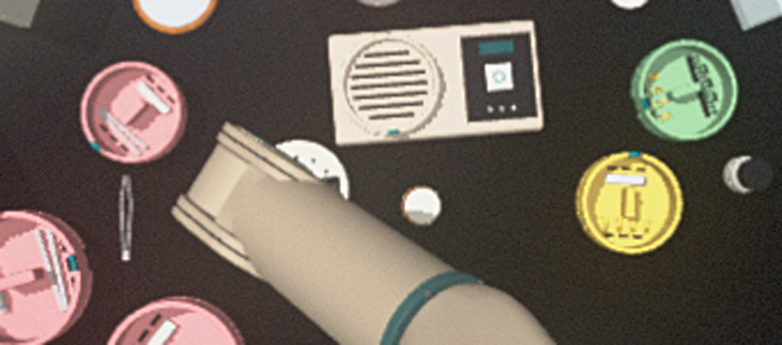

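```bash
cat > tr.py <<'E'
from h import *
f=load('top7'); P={}
for n,c,k in (('pink',(218,198.75),(201.5,213.5)),('green',(458.0,189),(440.8,195)),('yellow',(433.8,238),(436.2,217.2))):
    a=at(f,c,45);b=at(f,k,53); d=a-b; P[n]=(a[0],a[1],np.arctan2(d[1],d[0])); print(n,np.round(P[n],3),np.degrees(P[n][2]),'r',np.hypot(d[0],d[1]))
E
python3 - <<'E'
from tr import *
for n,w,w2 in (('pink',(190,170,250,230),(380,175,445,235)),('green',(425,155,490,220),(170,240,240,305)),('yellow',(400,205,470,270),(190,200,250,260))):
    overlay('top7',traym(P[n]),*w,6,'o1'); overlay('scene7',traym(P[n]),*w2,6,'o2')
    a=cv2.imread('pics/o1.png');b=cv2.imread('pics/o2.png'); h=min(a.shape[0],b.shape[0]); cv2.imwrite(f'pics/o_{n}.png',np.hstack([a[:h],b[:h]])[:, :800])
E
```

```text
pink [556.927 378.953  -0.835] -47.825964810987074 r 66.0371520475017
green [ 566.751 -361.007   -1.267] -72.6143570279539 r 59.73853128233405
yellow [ 418.123 -278.667    3.016] 172.81119615341282 r 63.705124834881374
```

View pics/o_pink.png

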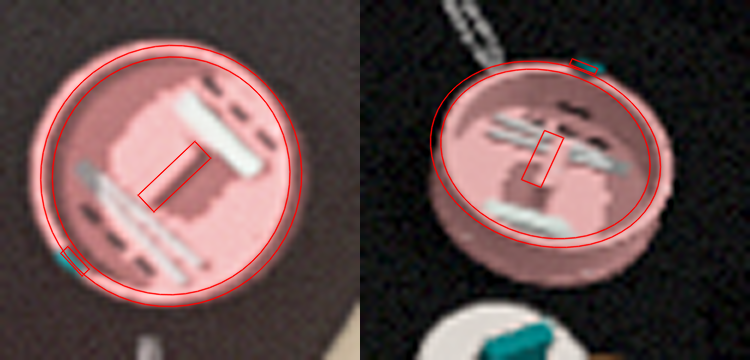

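View pics/o_green.png

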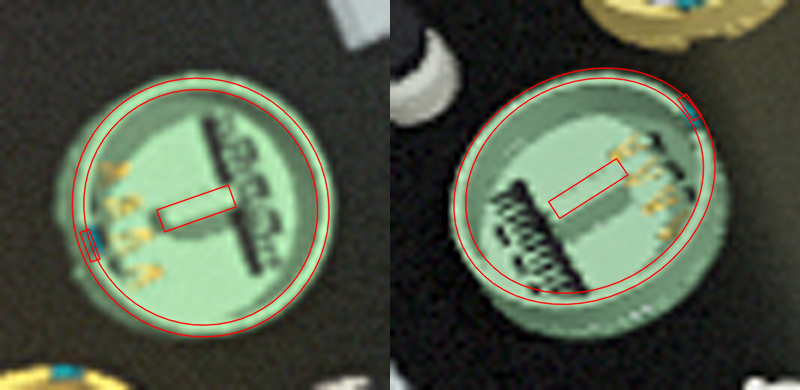

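View pics/o_yellow.png

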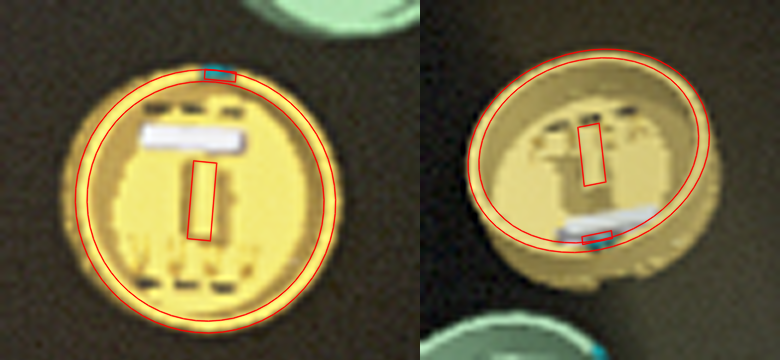

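Top view 7: the small pink tray's rim centre is at (217,198), green at (459,188) and yellow at (434,238). The overlays fit to within 1–2 px, and I shift them slightly by the offsets I saw. Pink goes first.

```bash

python3 -c "
from h import *
scr([558,382,150],42.2)"
```

```text
n 7 row [-0.0048, 0.0355, 0.0045] [0.02, 0.08, 7.13]
```

Emit:
{"fn": "jog_arm", "kwargs": {"series": [-0.0048,0.0355,0.002,0,0,7.1,0.05,-0.0048,0.0355,0.002,0,0,7.1,0.05,-0.0048,0.0355,0.002,0,0,7.1,0.05,-0.0048,0.0355,0.002,0,0,7.1,0.05,-0.0048,0.0355,0.002,0,0,7.1,0.05,-0.0048,0.0355,0.002,0,0,7.1,0.05,-0.0048,0.0355,0.002,0,0,7.1,0.05,0,0,0,0,0,0,0.05]}}

```text
time_s: 13.65
position: [564.9, 383.2, 166.0]
eef_rot: [0.422, 0.906, -0.0, 0.007]
contact_force: [-0.3, -0.2, 0.3]
gripper_width: 49.6
```

```bash

python3 -c "
from h import *
st(); scr([558,382,110],42.2)
snap('scene','scene8'); crop('scene8',350,130,470,250,5,'s8')"
```

```text
13.65 [564.9 383.2 166. ] x [-0.643  0.766 -0.013] y [0.766 0.643 0.006] z [ 0.012 -0.006 -1.   ] F [-0.3 -0.2  0.3] w 49.64292420428948 q [-0.4   0.77 -0.45  1.48  0.39  0.97 -0.26]
n 2 row [0.0021, -0.0031, 0.028] [0.15, 0.37, -1.09]
```

View pics/s8.png

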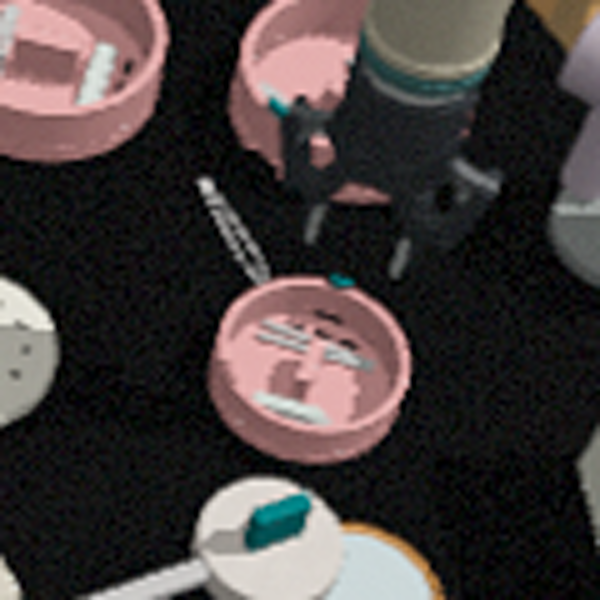

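Emit:
{"fn": "jog_arm", "kwargs": {"series": [0.0021,-0.0031,0.028,0.1,0.3,-1,0.05,0.0021,-0.0031,0.028,0.1,0.3,-1,0.05,0,0,0.028,0,0,0,0.05,0,0,0,0,0,0,0.05]}}

```text
time_s: 14.1
position: [552.7, 376.4, 79.4]
eef_rot: [0.402, 0.916, -0.003, 0.0]
contact_force: [-0.6, -0.5, -0.5]
gripper_width: 49.8
```

```bash

python3 -c "
from h import *
st(); scr([558,382,60],42.2)
snap('scene','scene9'); crop('scene9',370,140,450,220,7,'s9')
snap('top','top9'); crop('top9',190,170,250,230,7,'t9')"
```

```text
14.1 [552.7 376.4  79.4] x [-0.676  0.736 -0.003] y [ 0.736  0.676 -0.006] z [-0.002 -0.006 -1.   ] F [-0.6 -0.5 -0.5] w 49.79534097829578 q [-0.4   0.87 -0.42  1.57  0.45  0.81 -0.27]
n 1 row [0.0006, 0.0078, 0.0194] [-0.33, 0.19, 0.37]
```

View pics/s9.png

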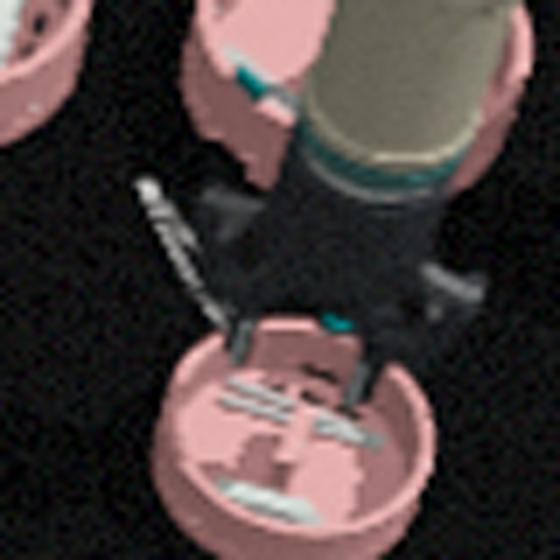

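Emit:
{"fn": "jog_arm", "kwargs": {"series": [0.0006,0.0078,0.019,-0.3,0.2,0.4,0.04,0,0,0.02,0,0,0,0.04,0,0,0,0,0,0,0.04]}}

```text
time_s: 14.5
position: [563.9, 386.7, 50.7]
eef_rot: [0.406, 0.914, 0.008, 0.004]
contact_force: [0.4, -0.5, -0.0]
gripper_width: 39.8
```

```bash

python3 -c "
from h import *
st(); scr([558,382,14],42.2)
snap('scene','scene9'); crop('scene9',370,140,450,250,7,'s9')"
```

```text
14.5 [563.9 386.7  50.7] x [-0.671  0.742 -0.001] y [0.742 0.67  0.017] z [ 0.013  0.011 -1.   ] F [ 0.4 -0.5 -0. ] w 39.84676456285241 q [-0.42  0.91 -0.4   1.55  0.47  0.76 -0.29]
n 1 row [0.0005, -0.0082, 0.0366] [0.96, 0.04, -0.09]
```

View pics/s9.png

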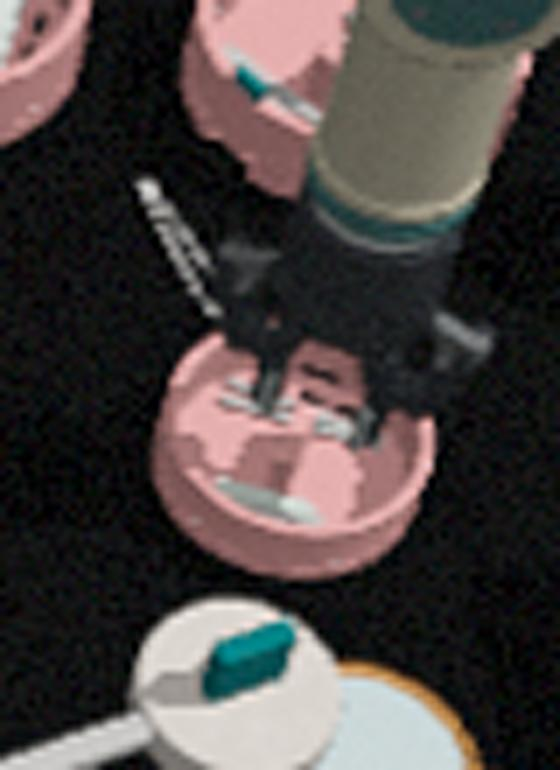

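Emit:
{"fn": "jog_arm", "kwargs": {"series": [0,-0.006,0.008,0.9,0,0,0.04,0,0,0,0,0,0,0.04]}}

```text
time_s: 14.75
position: [561.7, 384.5, 47.5]
eef_rot: [0.406, 0.914, 0.003, 0.002]
contact_force: [0.7, 0.1, -0.6]
gripper_width: 40.2
```

```bash

python3 -c "
from h import *
st(); scr([558,382,14],42.2)
"
```

```text
14.75 [561.7 384.5  47.5] x [-0.67   0.742 -0.001] y [0.742 0.67  0.008] z [ 0.006  0.004 -1.   ] F [ 0.7  0.1 -0.6] w 40.157986357325946 q [-0.42  0.92 -0.4   1.55  0.47  0.76 -0.29]
n 1 row [0.0007, -0.0047, 0.0335] [0.43, 0.07, -0.1]
```

Emit:
{"fn": "jog_arm", "kwargs": {"series": [0,-0.006,0.012,0.5,0,0,0.04,0,-0.002,0.012,0,0,0,0.04,0,0,0,0,0,0,0.04]}}

```text
time_s: 15.05
position: [556.2, 379.3, 23.6]
eef_rot: [0.406, 0.914, 0.0, 0.001]
contact_force: [0.2, -0.7, 0.2]
gripper_width: 39.7
```

```bash

python3 -c "
from h import *
st(); scr([558,382,13],42.2)
snap('scene','scene9'); crop('scene9',370,140,450,250,7,'s9')"
```

```text
15.05 [556.2 379.3  23.6] x [-0.67   0.742 -0.002] y [0.742 0.67  0.001] z [ 0.002 -0.001 -1.   ] F [ 0.2 -0.7  0.2] w 39.705441839877054 q [-0.42  0.94 -0.39  1.58  0.48  0.72 -0.3 ]
n 1 row [0.0008, 0.0032, 0.0106] [0.05, 0.09, -0.11]
```

View pics/s9.png

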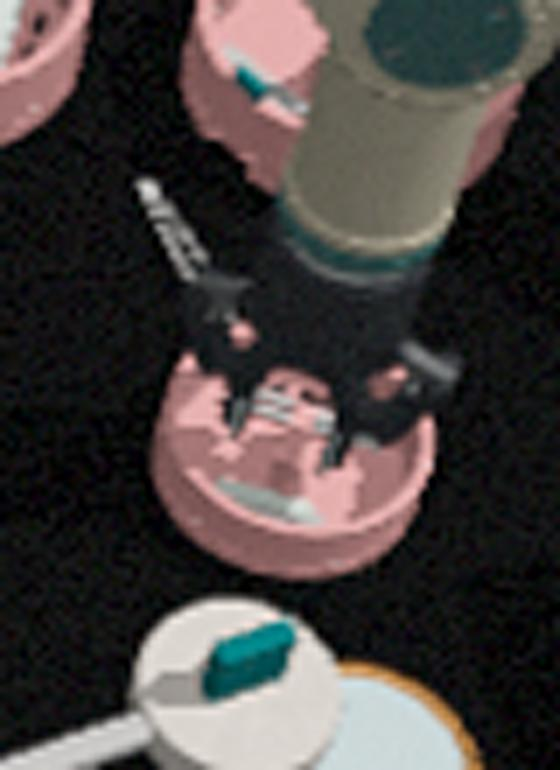

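Emit:
{"fn": "jog_arm", "kwargs": {"series": [0,0.001,0.009,0,0,0,0.04,0,0,0.001,0,0,0,0.03,0,0,0,0,0,0,0.02], "force": 20}}

```text
time_s: 15.4
position: [557.5, 380.7, 13.2]
eef_rot: [0.406, 0.914, 0.001, 0.001]
contact_force: [0.4, -0.2, -0.1]
gripper_width: 20.0
```

```bash

python3 -c "
from h import *
st(); scr([558,382,12],42.2)
snap('scene','scene9'); crop('scene9',370,140,450,250,7,'s9')"
```

```text
15.4 [557.5 380.7  13.2] x [-0.67   0.742 -0.001] y [0.742 0.67  0.002] z [ 0.003  0.    -1.   ] F [ 0.4 -0.2 -0.1] w 20.01309019461106 q [-0.43  0.96 -0.38  1.57  0.49  0.71 -0.3 ]
n 1 row [0.0007, 0.0012, 0.0013] [0.12, 0.08, -0.1]
```

Emit:
{"fn": "jog_arm", "kwargs": {"series": [0,0,0,0,0,0,0,0,0,0,0,0,0,0,0,0,0,0,0,0,0], "force": 60}}

```text
time_s: 15.75
position: [557.8, 380.8, 13.8]
eef_rot: [0.406, 0.914, 0.001, 0.001]
contact_force: [-0.7, -0.2, -1.5]
gripper_width: 10.7
```

```bash

python3 -c "
from h import *
st()
snap('scene','scene9'); crop('scene9',370,140,450,250,7,'s9')
snap('top','top9'); crop('top9',180,150,250,230,7,'t9')"
```

```text
15.75 [557.8 380.8  13.8] x [-0.671  0.742 -0.002] y [0.742 0.671 0.003] z [ 0.003  0.001 -1.   ] F [-0.7 -0.2 -1.5] w 10.661667115367461 q [-0.43  0.96 -0.38  1.57  0.49  0.71 -0.3 ]
```

View pics/s9.png

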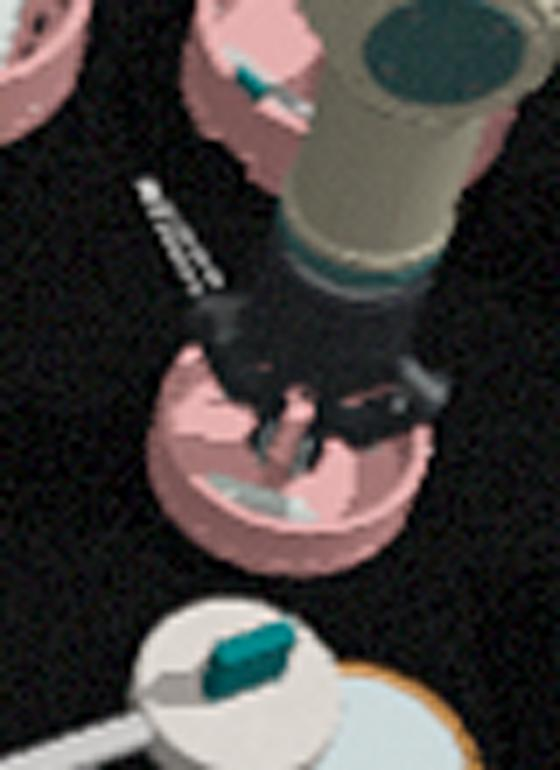

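View pics/t9.png

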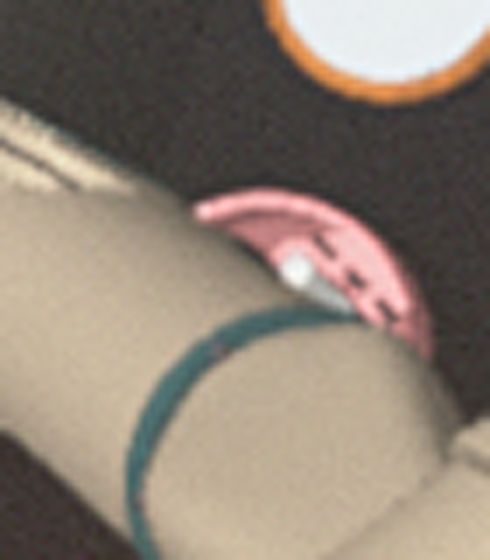

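The rib is gripped: opening 10.7 mm, rib at crop (290,435) between the pads. I lift it.

Emit:
{"fn": "jog_arm", "kwargs": {"series": [0,0,-0.02,0,0,0,0,0,0,-0.03,0,0,0,0,0,0,-0.03,0,0,0,0,0,0,-0.03,0,0,0,0,0,0,0,0,0,0,0]}}

```text
time_s: 16.35
position: [556.0, 379.8, 125.4]
eef_rot: [0.406, 0.914, -0.001, -0.0]
contact_force: [0.7, 0.6, -0.6]
gripper_width: 10.6
```

```bash

python3 -c "
from h import *
st(); scr([586,37,140],92.87)
snap('scene','scene9'); crop('scene9',340,100,460,250,5,'s9')"
```

```text
16.35 [556.  379.8 125.4] x [-0.671  0.742 -0.001] y [ 0.742  0.671 -0.002] z [-0.001 -0.002 -1.   ] F [ 0.7  0.6 -0.6] w 10.640341378330808 q [-0.39  0.82 -0.45  1.53  0.42  0.9  -0.25]
n 8 row [-0.0227, -0.0382, -0.0018] [-0.02, -0.0, -6.34]
n 16 row [-0.0246, 0.0107, -0.0009] [-0.0, 0.01, 8.08]
```

View pics/s9.png

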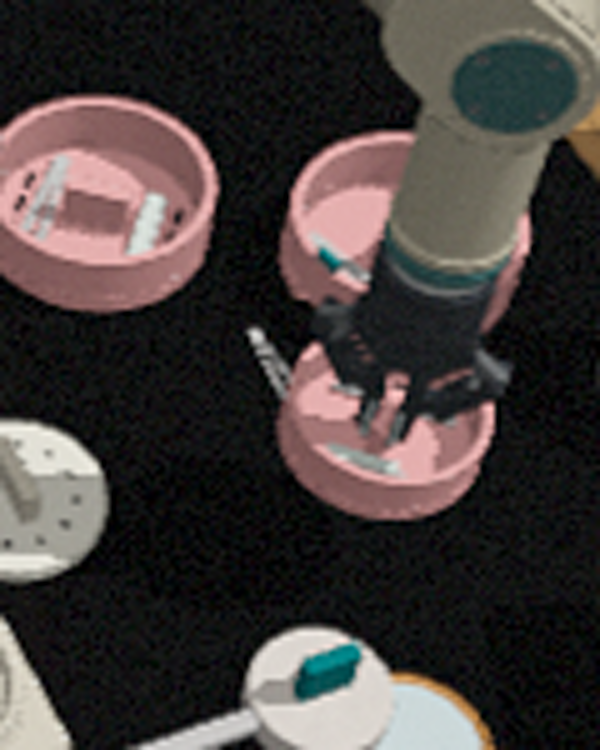

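Emit:
{"fn": "jog_arm", "kwargs": {"series": [-0.0227,-0.0382,-0.002,0,0,-6.3,0,-0.0227,-0.0382,-0.002,0,0,-6.3,0,-0.0227,-0.0382,-0.002,0,0,-6.3,0,-0.0227,-0.0382,-0.002,0,0,-6.3,0,-0.0227,-0.0382,-0.002,0,0,-6.3,0,-0.0227,-0.0382,-0.002,0,0,-6.3,0]}}

```text
time_s: 17.0
position: [542.9, 116.8, 128.6]
eef_rot: [0.066, 0.998, -0.002, -0.008]
contact_force: [1.3, -0.2, -0.8]
gripper_width: 10.8
```

```bash

python3 -c "
from h import *
st(); scr([586,37,120],92.87)"
```

```text
17.0 [542.9 116.8 128.6] x [-0.991  0.133  0.015] y [ 0.133  0.991 -0.005] z [-0.016 -0.003 -1.   ] F [ 1.3 -0.2 -0.8] w 10.78282643196285 q [ 0.16  0.72 -0.67  1.85  0.6   0.8   0.61]
n 3 row [-0.0163, -0.0255, 0.0028] [-0.07, -0.3, -3.5]
```

Emit:
{"fn": "jog_arm", "kwargs": {"series": [-0.0163,-0.0255,0.001,0,-0.3,-3.5,0,-0.0163,-0.0255,0.001,0,-0.3,-3.5,0,-0.0163,-0.0255,0.001,0,-0.3,-3.5,0,0,0,0,0,0,0,0,0,0,0,0,0,0,0]}}

```text
time_s: 17.5
position: [583.6, 20.7, 117.4]
eef_rot: [-0.023, 1.0, -0.005, -0.007]
contact_force: [-0.4, 0.5, -2.4]
gripper_width: 10.7
```

```bash

python3 -c "
from h import *
st(); scr([586,37,90],92.87)"
```

```text
17.5 [583.6  20.7 117.4] x [-0.999 -0.046  0.013] y [-0.046  0.999 -0.009] z [-0.013 -0.01  -1.   ] F [-0.4  0.5 -2.4] w 10.747802216969173 q [ 0.34  0.78 -0.71  1.78  0.67  0.85  0.92]
n 1 row [-0.0035, 0.0164, 0.0272] [-0.51, -0.77, -0.24]
```

Emit:
{"fn": "jog_arm", "kwargs": {"series": [-0.002,0.012,0,-0.5,-0.8,-0.2,0,0,0.004,0,0,0,0,0,0,0,0.002,0,0,0,0]}}

```text
time_s: 17.8
position: [582.9, 40.7, 113.9]
eef_rot: [-0.026, 1.0, 0.001, -0.001]
contact_force: [-0.1, -0.7, -0.4]
gripper_width: 11.1
```

```bash

python3 -c "
from h import *
s=st(); scr([586,37,90],92.87)
snap('scene','scene10');snap('top','top10')
p=(s['position'][0],s['position'][1],.05); u=s['position'][2]-13.8
for fn,w in(('scene10',(280,180,370,290)),('top10',(290,140,400,240))): overlay(fn,traym(p,u)+unitm((585.7,37.3,.05)),*w,6,'o_'+fn)
"
```

```text
17.8 [582.9  40.7 113.9] x [-0.999 -0.053  0.001] y [-0.053  0.999  0.002] z [-0.001  0.002 -1.   ] F [-0.1 -0.7 -0.4] w 11.088432956548258 q [ 0.31  0.78 -0.71  1.8   0.68  0.82  0.89]
n 1 row [-0.0029, -0.0039, 0.0239] [0.12, -0.07, 0.14]
```

View pics/o_scene10.png

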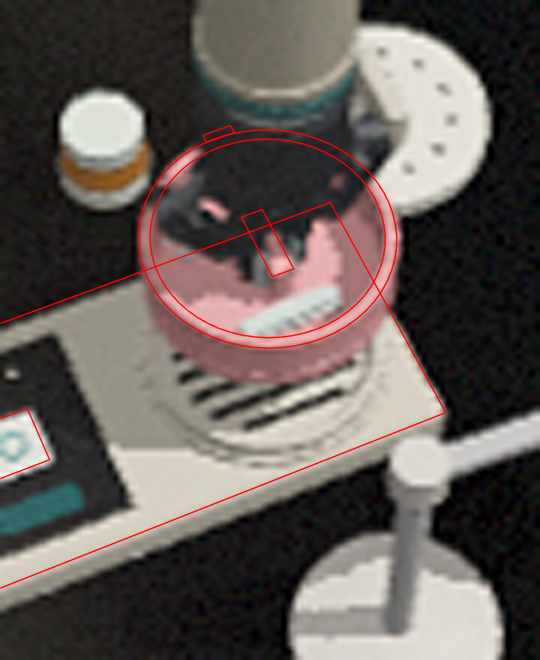

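View pics/o_top10.png

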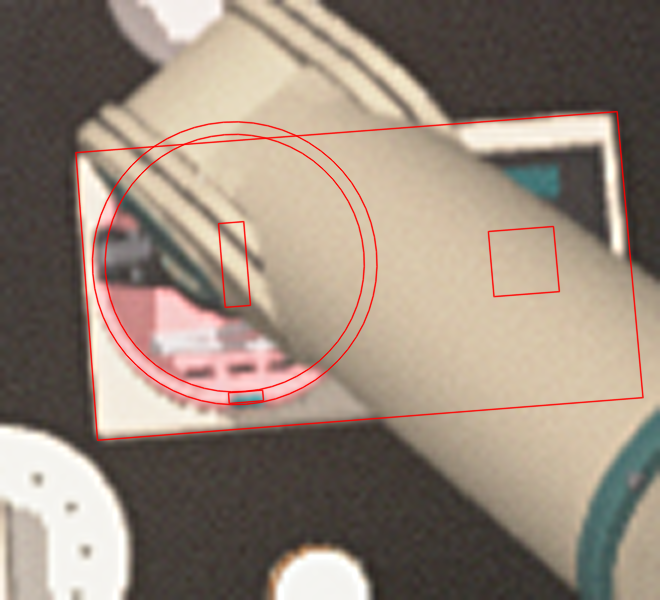

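Emit:
{"fn": "jog_arm", "kwargs": {"series": [-0.001,-0.003,0.015,0.1,0,0.1,0,-0.001,-0.001,0.015,0,0,0,0,0,0,0.01,0,0,0,0,0,0,0,0,0,0,0]}}

```text
time_s: 18.3
position: [584.7, 35.8, 69.7]
eef_rot: [-0.026, 1.0, -0.001, -0.001]
contact_force: [-0.2, -0.2, -1.4]
gripper_width: 10.9
```

```bash

python3 -c "
from h import *
st(); scr([585.4,37.3,70],92.87)"
```

```text
18.3 [584.7  35.8  69.7] x [-0.999 -0.051  0.003] y [-0.051  0.999 -0.001] z [-0.003 -0.002 -1.   ] F [-0.2 -0.2 -1.4] w 10.850615115328093 q [ 0.29  0.84 -0.66  1.81  0.74  0.75  0.85]
n 1 row [-0.0008, 0.0015, -0.0003] [-0.08, -0.16, 0.06]
```

Emit:
{"fn": "jog_arm", "kwargs": {"series": [0,0.002,0.005,0,-0.1,0,0,0,0.001,0.005,0,0,0,0,0,0,0,0,0,0,0]}}

```text
time_s: 18.6
position: [584.6, 39.0, 58.3]
eef_rot: [-0.025, 1.0, -0.0, -0.001]
contact_force: [0.1, -0.6, -0.5]
gripper_width: 10.7
```

```bash

python3 -c "
from h import *
st(); scr([585.4,37.3,54.8],92.87)"
```

```text
18.6 [584.6  39.   58.3] x [-0.999 -0.051  0.001] y [-0.051  0.999 -0.001] z [-0.001 -0.001 -1.   ] F [ 0.1 -0.6 -0.5] w 10.735177122894482 q [ 0.28  0.86 -0.64  1.82  0.75  0.73  0.83]
n 1 row [-0.0007, -0.0018, 0.0035] [-0.05, -0.06, 0.04]
```

Emit:
{"fn": "jog_arm", "kwargs": {"series": [0,-0.002,0.003,0,0,0,0,0,0,0.002,0,0,0,0,0,0,0,0,0,0,0]}}

```text
time_s: 18.9
position: [585.1, 36.7, 54.9]
eef_rot: [-0.025, 1.0, -0.001, 0.0]
contact_force: [0.2, 0.2, -0.8]
gripper_width: 11.0
```

```bash

python3 -c "
from h import *
st(); scr([585.4,37.3,54.8],92.87)"
```

```text
18.9 [585.1  36.7  54.9] x [-0.999 -0.051 -0.   ] y [-0.051  0.999 -0.002] z [ 0.    -0.002 -1.   ] F [ 0.2  0.2 -0.8] w 11.005588023134175 q [ 0.28  0.86 -0.64  1.82  0.76  0.72  0.83]
n 1 row [-0.0003, 0.0005, 0.0001] [-0.13, 0.01, 0.03]
```

Home height is reached at 54.9, against an expected 54.8. I press down a touch, release, and rise.

Emit:
{"fn": "jog_arm", "kwargs": {"series": [0,0,0.001,0,0,0,0,0,0,0,0,0,0,0.015,0,0,0,0,0,0,0.03,0,0,-0.02,0,0,0,0.03,0,0,-0.03,0,0,0,0.03,0,0,-0.045,0,0,0,0.04,0,0,-0.045,0,0,0,0.04,0,0,-0.03,0,0,0,0.04]}}

```text
time_s: 19.7
position: [582.4, 36.2, 224.6]
eef_rot: [-0.026, 1.0, -0.001, -0.005]
contact_force: [0.6, -0.1, -0.4]
gripper_width: 39.9
```

```bash

python3 -c "
from h import *
st()
snap('scene','scene11');snap('top','top11')
p=(585.7,37.3,.05)
overlay('scene11',traym(p,41)+unitm(p),270,180,370,290,6,'o1')
crop('top11',190,130,510,280,2.4,'t11')
"
```

```text
19.7 [582.4  36.2 224.6] x [-0.999 -0.051  0.01 ] y [-0.051  0.999 -0.002] z [-0.01  -0.003 -1.   ] F [ 0.6 -0.1 -0.4] w 39.89326611136481 q [ 0.38  0.66 -0.81  1.69  0.54  1.04  1.01]
```

View pics/o1.png

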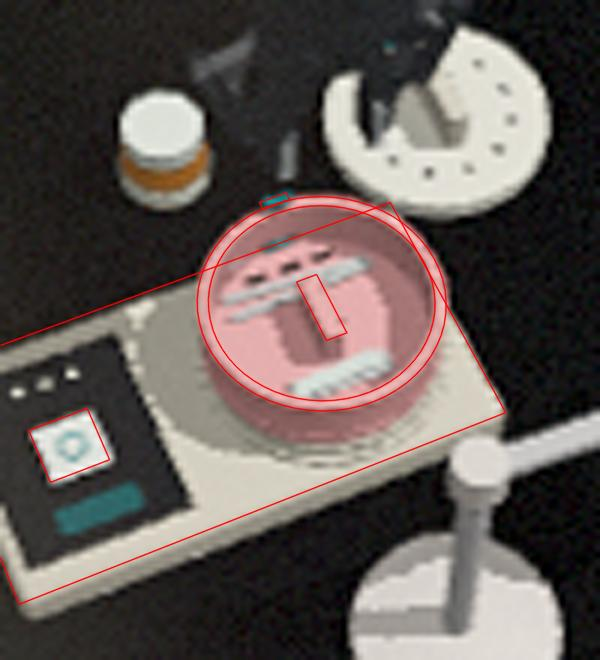

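View pics/t11.png

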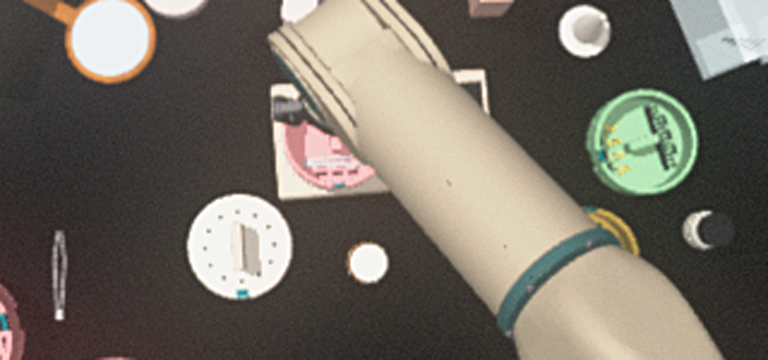

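Pink is home at level 1: rim, key at (275,200) and rib all match the overlay. Green is next; it is unmoved at (458,188) in the top view.

```bash

python3 -c "
from h import *
scr([569,-363,150],17.4)"
```

```text
n 10 row [-0.0208, -0.0377, 0.0077] [-0.02, -0.01, 7.55]
n 13 row [0.0284, -0.0212, 0.006] [0.01, -0.02, -8.04]
```

Emit:
{"fn": "jog_arm", "kwargs": {"series": [-0.0208,-0.0377,0,0,0,7.5,0.04,-0.0208,-0.0377,0,0,0,7.5,0.04,-0.0208,-0.0377,0,0,0,7.5,0.04,-0.0208,-0.0377,0,0,0,7.5,0.04,-0.0208,-0.0377,0.005,0,0,7.5,0.04,-0.0208,-0.0377,0.005,0,0,7.5,0.04,-0.0208,-0.0377,0.005,0,0,7.5,0.04]}}

```text
time_s: 20.5
position: [632.1, -250.0, 206.5]
eef_rot: [0.427, 0.904, 0.001, -0.002]
contact_force: [1.3, 0.2, -0.3]
gripper_width: 39.8
```

```bash

python3 -c "
from h import *
st(); scr([569,-363,130],17.4)"
```

```text
20.5 [ 632.1 -250.   206.5] x [-0.635  0.773  0.005] y [ 0.773  0.635 -0.   ] z [-0.003  0.004 -1.   ] F [ 1.3  0.2 -0.3] w 39.84915969715306 q [ 0.63  0.75 -0.54  1.44  0.41  1.07  0.7 ]
n 4 row [-0.0162, -0.0283, 0.0191] [-0.02, -0.07, 5.5]
```

Emit:
{"fn": "jog_arm", "kwargs": {"series": [-0.0162,-0.0283,0.015,0,0,5.5,0.04,-0.0162,-0.0283,0.015,0,0,5.5,0.04,-0.0162,-0.0283,0.015,0,0,5.5,0.04,-0.0162,-0.0283,0.015,0,0,5.5,0.04,0,0,0,0,0,0,0.04]}}

```text
time_s: 21.0
position: [557.3, -377.2, 136.1]
eef_rot: [0.605, 0.797, -0.005, -0.006]
contact_force: [-0.1, 0.4, -0.1]
gripper_width: 40.0
```

```bash

python3 -c "
from h import *
st(); scr([569,-363,90],17.4)
snap('scene','scene12');snap('top','top12')
crop('scene12',160,200,250,310,6,'s12')
overlay('scene12',traym((569,-363,-1.267)),160,200,250,310,6,'s12')
"
```

```text
21.0 [ 557.3 -377.2  136.1] x [-0.269  0.963  0.004] y [ 0.963  0.269 -0.014] z [-0.015 -0.    -1.   ] F [-0.1  0.4 -0.1] w 39.95140176372738 q [ 0.78  0.8  -0.41  1.51  0.38  0.92  0.52]
n 2 row [0.0051, 0.0078, 0.023] [-0.41, -0.11, -0.9]
```

View pics/s12.png

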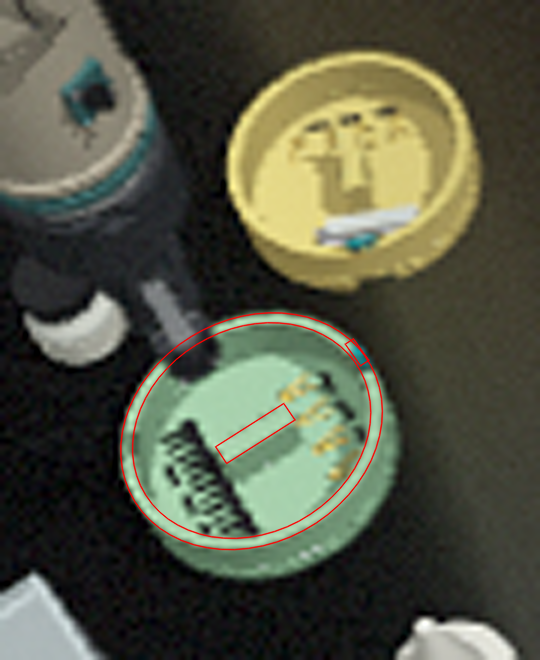

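Emit:
{"fn": "jog_arm", "kwargs": {"series": [0.0051,0.0078,0.023,-0.4,0,-0.9,0.04,0.0051,0.0078,0.023,-0.4,0,-0.9,0.04,0,0,0.015,0,0,0,0.04,0,0,0,0,0,0,0.04]}}

```text
time_s: 21.5
position: [581.2, -350.8, 77.5]
eef_rot: [0.584, 0.812, 0.007, 0.003]
contact_force: [-0.2, -0.1, -0.3]
gripper_width: 40.1
```

```bash

python3 -c "
from h import *
st(); scr([569,-363,40],17.4)
"
```

```text
21.5 [ 581.2 -350.8   77.5] x [-0.318  0.948  0.004] y [0.948 0.318 0.015] z [ 0.013  0.009 -1.   ] F [-0.2 -0.1 -0.3] w 40.07661141634669 q [ 0.73  0.87 -0.41  1.55  0.42  0.8   0.49]
n 1 row [-0.0079, -0.016, 0.0373] [0.87, -0.26, 1.13]
```

Emit:
{"fn": "jog_arm", "kwargs": {"series": [-0.006,-0.011,0,0.6,0,0.8,0.04,-0.002,-0.003,0.01,0.2,0,0.2,0.04,0,0,0,0,0,0,0.04,0,0,0,0,0,0,0.04]}}

```text
time_s: 21.9
position: [571.4, -364.4, 69.2]
eef_rot: [0.591, 0.806, 0.001, 0.0]
contact_force: [0.4, -0.6, 0.3]
gripper_width: 40.0
```

```bash

python3 -c "
from h import *
st(); scr([569,-363,40],17.4)
"
```

```text
21.9 [ 571.4 -364.4   69.2] x [-0.3    0.954  0.001] y [0.954 0.3   0.002] z [ 0.002  0.002 -1.   ] F [ 0.4 -0.6  0.3] w 40.034710081433474 q [ 0.75  0.88 -0.39  1.55  0.42  0.79  0.49]
n 1 row [0.0021, -0.0019, 0.0292] [0.13, -0.08, 0.08]
```

Emit:
{"fn": "jog_arm", "kwargs": {"series": [0.001,-0.002,0.015,0,0,0,0.04,0.001,0,0.015,0,0,0,0.04,0,0,0.015,0,0,0,0.04,0,0,0,0,0,0,0.04]}}

```text
time_s: 22.3
position: [568.5, -363.4, 20.8]
eef_rot: [0.592, 0.806, 0.001, 0.0]
contact_force: [-0.5, 1.1, 0.3]
gripper_width: 39.8
```

```bash

python3 -c "
from h import *
st(); scr([569,-363,13],17.4)
snap('scene','scene13');crop('scene13',160,200,250,310,6,'s13')
"
```

```text
22.3 [ 568.5 -363.4   20.8] x [-0.3    0.954  0.001] y [0.954 0.3   0.003] z [ 0.002  0.002 -1.   ] F [-0.5  1.1  0.3] w 39.83609440242491 q [ 0.73  0.94 -0.36  1.57  0.45  0.71  0.46]
n 1 row [0.0002, 0.0006, 0.0078] [0.14, -0.05, 0.03]
```

View pics/s13.png

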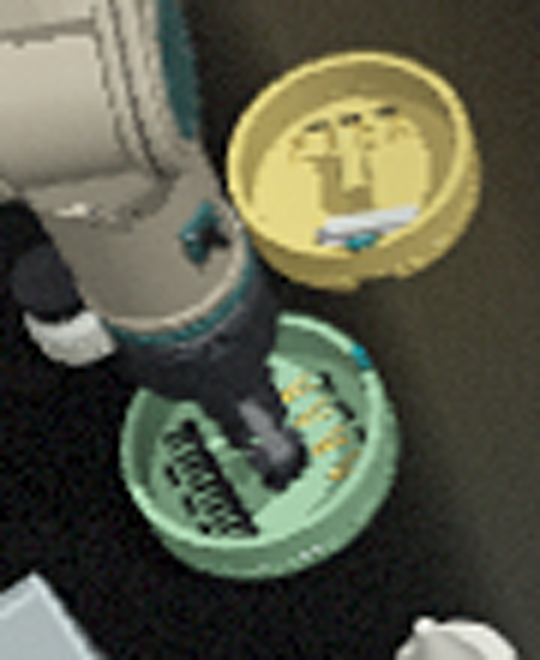

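Emit:
{"fn": "jog_arm", "kwargs": {"series": [0,0,0.007,0,0,0,0.04,0,0,0.002,0,0,0,0.03,0,0,0,0,0,0,0.02,0,0,0,0,0,0,0.0,0,0,0,0,0,0,0.0,0,0,0,0,0,0,0.0], "force": 60}}

```text
time_s: 22.95
position: [570.4, -363.7, 13.0]
eef_rot: [0.592, 0.806, 0.002, 0.002]
contact_force: [-0.2, 0.9, -1.7]
gripper_width: 10.6
```

```bash

python3 -c "
from h import *
st(); scr([569,-363,12],17.4)
"
```

```text
22.95 [ 570.4 -363.7   13. ] x [-0.3    0.954 -0.001] y [0.954 0.3   0.005] z [ 0.005  0.    -1.   ] F [-0.2  0.9 -1.7] w 10.633830762858647 q [ 0.73  0.95 -0.36  1.57  0.46  0.7   0.46]
n 1 row [0.0011, -0.0011, 0.001] [0.3, 0.07, 0.04]
```

Emit:
{"fn": "jog_arm", "kwargs": {"series": [0,0,-0.02,0,0,0,0,0,0,-0.03,0,0,0,0,0,0,-0.035,0,0,0,0,0,0,-0.035,0,0,0,0,0,0,-0.02,0,0,0,0,0,0,0,0,0,0,0]}}

```text
time_s: 23.55
position: [568.5, -363.0, 156.4]
eef_rot: [0.591, 0.806, 0.002, 0.0]
contact_force: [-0.1, -0.4, -1.5]
gripper_width: 10.7
```

```bash

python3 -c "
from h import *
st(); scr([585.4,37.3,155],92.87)
snap('scene','scene14');crop('scene14',160,170,250,310,5,'s14')
"
```

```text
23.55 [ 568.5 -363.   156.4] x [-0.3    0.954  0.002] y [0.954 0.3   0.003] z [ 0.002  0.002 -1.   ] F [-0.1 -0.4 -1.5] w 10.698419259564917 q [ 0.77  0.78 -0.44  1.51  0.37  0.94  0.53]
n 10 row [0.0254, 0.0348, 0.0002] [0.02, 0.0, -7.54]
n 13 row [0.0313, -0.0169, 0.0001] [0.0, -0.02, 8.05]
```

View pics/s14.png

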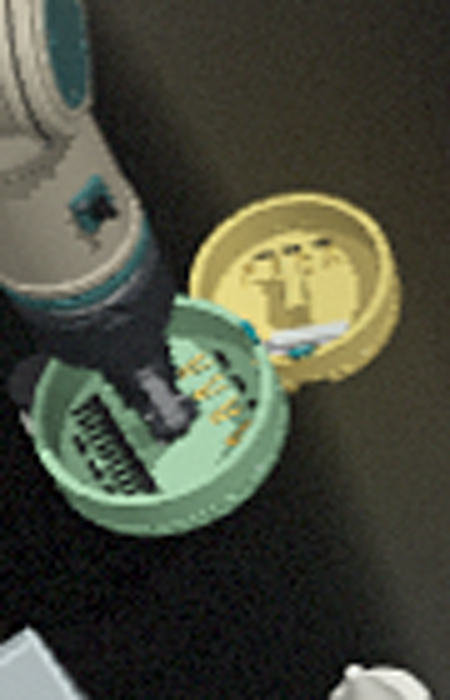

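Emit:
{"fn": "jog_arm", "kwargs": {"series": [0.0254,0.0348,-0.001,0,0,-7.5,0,0.0254,0.0348,-0.001,0,0,-7.5,0,0.0254,0.0348,-0.001,0,0,-7.5,0,0.0254,0.0348,-0.001,0,0,-7.5,0,0.0254,0.0348,-0.001,0,0,-7.5,0,0.0254,0.0348,-0.001,0,0,-7.5,0,0.0254,0.0348,-0.001,0,0,-7.5,0]}}

```text
time_s: 24.3
position: [629.7, -81.8, 146.7]
eef_rot: [0.165, 0.986, -0.001, -0.009]
contact_force: [-0.0, 0.2, -2.1]
gripper_width: 10.7
```

```bash

python3 -c "
from h import *
st(); scr([585.4,37.3,150],92.87)"
```

```text
24.3 [629.7 -81.8 146.7] x [-0.946  0.325  0.017] y [ 0.325  0.946 -0.005] z [-0.018  0.    -1.   ] F [-0.   0.2 -2.1] w 10.735222877790378 q [ 0.46  0.79 -0.65  1.61  0.56  0.95  0.85]
n 3 row [0.0226, 0.0361, -0.0009] [-0.04, -0.34, -7.27]
```

Emit:
{"fn": "jog_arm", "kwargs": {"series": [0.022,0.036,-0.002,0,-0.3,-7.2,0,0.022,0.034,-0.002,0,-0.3,-7.2,0,0.012,0.018,-0.001,0,-0.3,-5,0,0.003,0.005,0,0,0,-1,0,0,0,0,0,0,0,0]}}

```text
time_s: 24.8
position: [583.7, 33.8, 144.2]
eef_rot: [-0.028, 1.0, 0.003, -0.008]
contact_force: [0.2, -0.0, -1.5]
gripper_width: 10.8
```

```bash

python3 -c "
from h import *
st(); scr([585.4,37.3,130],92.87)"
```

```text
24.8 [583.7  33.8 144.2] x [-0.998 -0.055  0.015] y [-0.055  0.998  0.006] z [-0.015  0.005 -1.   ] F [ 0.2 -0.  -1.5] w 10.756309850722738 q [ 0.35  0.76 -0.75  1.76  0.63  0.9   0.95]
n 1 row [-0.0021, 0.0033, 0.0142] [0.35, -0.86, 0.29]
```

Emit:
{"fn": "jog_arm", "kwargs": {"series": [-0.002,0.003,0.004,0.3,-0.9,0.3,0,0,0,0.008,0,0,0,0,0,0,0,0,0,0,0]}}

```text
time_s: 25.1
position: [586.7, 31.9, 129.2]
eef_rot: [-0.02, 1.0, -0.001, 0.0]
contact_force: [-0.4, -0.4, -2.2]
gripper_width: 11.1
```

```bash

python3 -c "
from h import *
s=st(); scr([585.4,37.3,115],92.87)
snap('scene','scene15')
p=(s['position'][0],s['position'][1],.05); u=s['position'][2]-13
overlay('scene15',traym(p,u)+traym((585.7,37.3,.05),41)[:1]+unitm((585.7,37.3,.05)),280,160,370,270,6,'o1')
"
```

```text
25.1 [586.7  31.9 129.2] x [-0.999 -0.04  -0.   ] y [-0.04   0.999 -0.002] z [ 0.    -0.002 -1.   ] F [-0.4 -0.4 -2.2] w 11.132402389183405 q [ 0.33  0.77 -0.72  1.78  0.66  0.85  0.91]
n 1 row [0.0011, 0.0055, 0.0142] [-0.14, 0.01, -0.6]
```

View pics/o1.png

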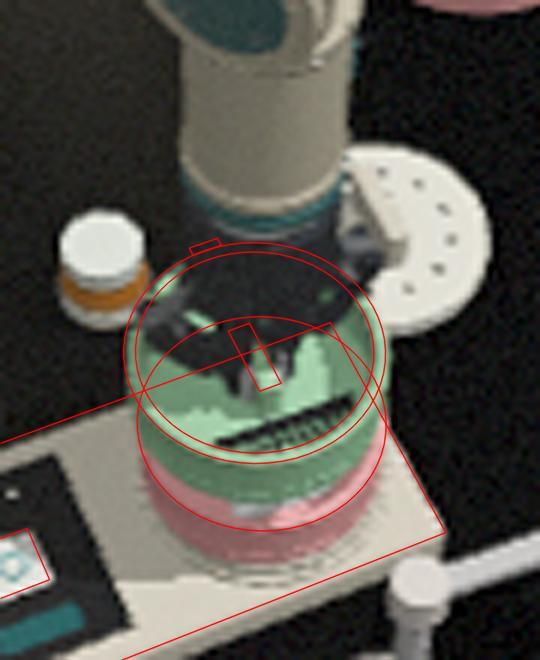

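Emit:
{"fn": "jog_arm", "kwargs": {"series": [0.001,0.005,0.005,0,0,-0.6,0,0,0,0.006,0,0,0,0,0,0,0,0,0,0,0]}}

```text
time_s: 25.45
position: [586.5, 35.8, 117.6]
eef_rot: [-0.024, 1.0, -0.001, 0.001]
contact_force: [-0.0, 0.1, -1.7]
gripper_width: 10.8
```

```bash

python3 -c "
from h import *
s=st(); scr([585.4,37.3,94],92.87)"
```

```text
25.45 [586.5  35.8 117.6] x [-0.999 -0.048 -0.001] y [-0.048  0.999 -0.002] z [ 0.002 -0.002 -1.   ] F [-0.   0.1 -1.7] w 10.810698714431123 q [ 0.32  0.78 -0.71  1.79  0.68  0.83  0.9 ]
n 1 row [0.0011, 0.0016, 0.0236] [-0.14, 0.08, -0.14]
```

Emit:
{"fn": "jog_arm", "kwargs": {"series": [0.001,0.002,0.007,0,0,-0.1,0,0,0,0.006,0,0,0,0,0,0,0,0,0,0,0]}}

```text
time_s: 25.75
position: [585.4, 37.9, 103.5]
eef_rot: [-0.025, 1.0, -0.001, 0.001]
contact_force: [-0.0, -0.2, -1.6]
gripper_width: 10.9
```

```bash

python3 -c "
from h import *
s=st(); scr([585.4,37.3,94],92.87)"
```

```text
25.75 [585.4  37.9 103.5] x [-0.999 -0.049 -0.002] y [-0.049  0.999 -0.002] z [ 0.002 -0.002 -1.   ] F [-0.  -0.2 -1.6] w 10.903977890372943 q [ 0.31  0.8  -0.7   1.8   0.7   0.8   0.88]
n 1 row [0.0001, -0.0006, 0.0095] [-0.14, 0.09, -0.04]
```

Emit:
{"fn": "jog_arm", "kwargs": {"series": [0,-0.0008,0.005,0,0,0,0,0,0,0.004,0,0,0,0,0,0,0.001,0,0,0,0,0,0,0,0,0,0,0]}}

```text
time_s: 26.15
position: [585.9, 37.2, 93.7]
eef_rot: [-0.025, 1.0, -0.001, 0.001]
contact_force: [-0.1, -1.3, 0.1]
gripper_width: 10.8
```

```bash

python3 -c "
from h import *
s=st(); scr([585.4,37.3,94],92.87)"
```

```text
26.15 [585.9  37.2  93.7] x [-0.999 -0.049 -0.002] y [-0.049  0.999 -0.003] z [ 0.003 -0.003 -1.   ] F [-0.1 -1.3  0.1] w 10.817879624566492 q [ 0.3   0.81 -0.68  1.8   0.71  0.79  0.87]
n 1 row [0.0005, 0.0001, -0.0003] [-0.16, 0.14, -0.05]
```

Home height again: 93.7, against an expected 94. I release and rise.

Emit:
{"fn": "jog_arm", "kwargs": {"series": [0,0,0.0005,0,0,0,0,0,0,0,0,0,0,0.015,0,0,0,0,0,0,0.03,0,0,-0.02,0,0,0,0.03,0,0,-0.03,0,0,0,0.03,0,0,-0.045,0,0,0,0.04,0,0,-0.045,0,0,0,0.04]}}

```text
time_s: 26.85
position: [582.2, 36.4, 230.8]
eef_rot: [-0.025, 1.0, -0.002, -0.005]
contact_force: [0.8, -0.3, 0.2]
gripper_width: 39.9
```

```bash

python3 -c "
from h import *
st()
snap('scene','scene16');snap('top','top16')
p=(585.7,37.3,.05)
overlay('scene16',traym(p,81)+unitm(p),270,160,370,270,6,'o1')
crop('scene16',130,180,260,320,5,'o2')
crop('top16',390,150,510,280,4.5,'t16')
"
```

```text
26.85 [582.2  36.4 230.8] x [-0.999 -0.05   0.01 ] y [-0.05   0.999 -0.003] z [-0.01  -0.003 -1.   ] F [ 0.8 -0.3  0.2] w 39.90952886485972 q [ 0.38  0.65 -0.81  1.69  0.53  1.05  1.01]
```

View pics/o1.png

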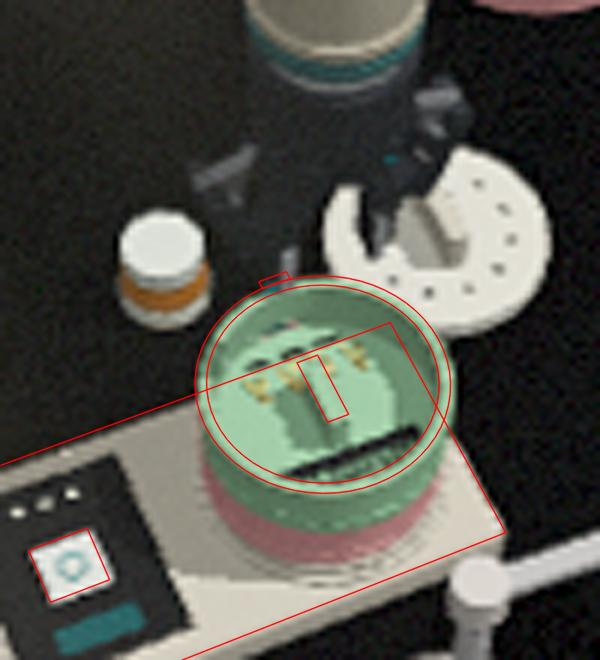

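View pics/t16.png

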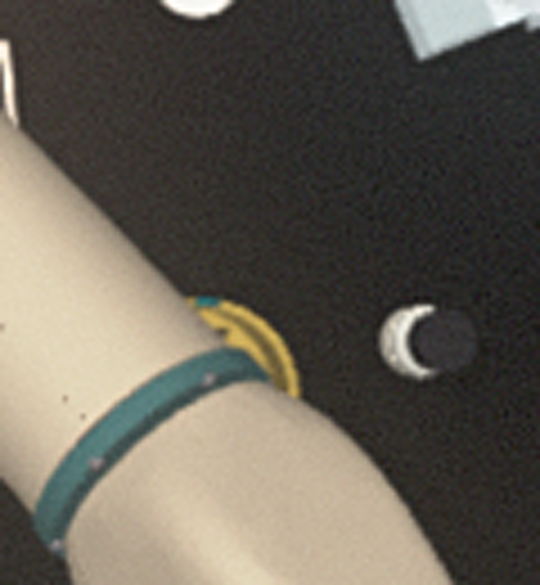

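View pics/o2.png

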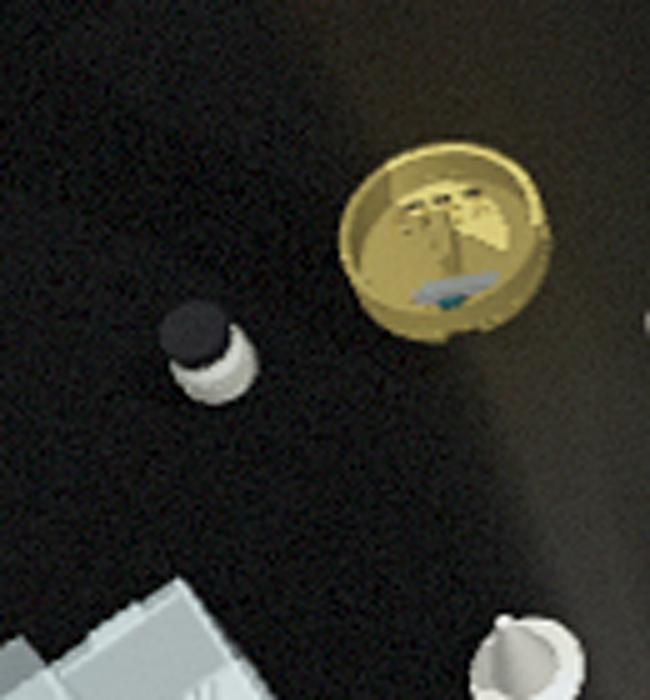

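Green is home at level 2; its rim and key fit the overlay at (285,285). Yellow is unmoved, with its key at top (436,217). I go to yellow.

```bash

python3 -c "
from h import *
scr([419.5,-279.5,150],82.8)"
```

```text
n 9 row [0.0176, -0.0358, 0.0095] [-0.01, 0.02, 1.12]
```

Emit:
{"fn": "jog_arm", "kwargs": {"series": [0.0176,-0.0358,0,0,0,1.1,0.04,0.0176,-0.0358,0,0,0,1.1,0.04,0.0176,-0.0358,0,0,0,1.1,0.04,0.0176,-0.0358,0,0,0,1.1,0.04,0.0176,-0.0358,0.01,0,0,1.1,0.04,0.0176,-0.0358,0.01,0,0,1.1,0.04,0.0176,-0.0358,0.01,0,0,1.1,0.04]}}

```text
time_s: 27.65
position: [462.8, -212.5, 204.3]
eef_rot: [0.039, 0.999, 0.002, 0.007]
contact_force: [0.5, -0.3, -0.4]
gripper_width: 39.9
```

```bash

python3 -c "
from h import *
st();scr([419.5,-279.5,130],82.8)"
```

```text
27.65 [ 462.8 -212.5  204.3] x [-0.997  0.077 -0.014] y [0.077 0.997 0.004] z [ 0.014  0.003 -1.   ] F [ 0.5 -0.3 -0.4] w 39.908635966440556 q [ 0.92  0.57 -0.81  1.93  0.54  0.86  1.32]
n 3 row [0.0125, -0.0237, 0.0246] [0.08, 0.27, 0.92]
```

Emit:
{"fn": "jog_arm", "kwargs": {"series": [0.0125,-0.0237,0.02,0,0.3,0.9,0.04,0.0125,-0.0237,0.02,0,0.3,0.9,0.04,0.008,-0.014,0.02,0,0,0.5,0.04,0,0,0,0,0,0,0.04,0,0,0,0,0,0,0.04]}}

```text
time_s: 28.15
position: [417.7, -278.6, 138.7]
eef_rot: [0.065, 0.998, 0.001, -0.001]
contact_force: [0.7, -0.0, 0.1]
gripper_width: 39.9
```

```bash

python3 -c "
from h import *
st();scr([419.5,-279.5,80],82.8)
snap('scene','scene17')
overlay('scene17',traym((419.5,-279.5,3.016)),170,160,270,270,6,'s17')"
```

```text
28.15 [ 417.7 -278.6  138.7] x [-0.991  0.13   0.002] y [0.13  0.991 0.003] z [-0.001  0.003 -1.   ] F [ 0.7 -0.   0.1] w 39.92777494436326 q [ 1.01  0.65 -0.72  2.    0.64  0.73  1.33]
n 2 row [-0.001, -0.0004, 0.0293] [0.08, -0.05, -0.15]
```

View pics/s17.png

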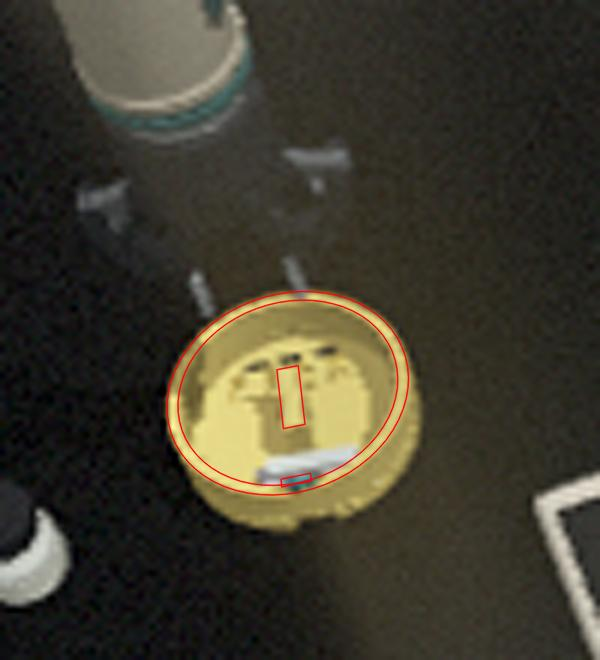

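Emit:
{"fn": "jog_arm", "kwargs": {"series": [-0.001,0,0.025,0,0,0,0.04,-0.001,0,0.025,0,0,0,0.04,0,0,0.025,0,0,0,0.04,0,0,0.005,0,0,0,0.04,0,0,0,0,0,0,0.04]}}

```text
time_s: 28.7
position: [429.7, -274.6, 62.6]
eef_rot: [0.06, 0.998, 0.0, 0.006]
contact_force: [0.3, 0.3, 1.2]
gripper_width: 39.9
```

```bash

python3 -c "
from h import *
st();scr([419.5,-279.5,40],82.8)"
```

```text
28.7 [ 429.7 -274.6   62.6] x [-0.993  0.12  -0.013] y [0.12  0.993 0.001] z [ 0.013 -0.001 -1.   ] F [0.3 0.3 1.2] w 39.854871004722156 q [ 0.9   0.76 -0.59  2.04  0.79  0.56  1.2 ]
n 1 row [0.0098, -0.0061, 0.0224] [0.06, 0.73, 0.29]
```

Emit:
{"fn": "jog_arm", "kwargs": {"series": [0.007,-0.005,0,0,0.7,0.3,0.04,0.003,-0.001,0.005,0,0,0,0.04,0,0,0,0,0,0,0.04]}}

```text
time_s: 29.0
position: [420.8, -279.7, 60.4]
eef_rot: [0.062, 0.998, -0.001, 0.002]
contact_force: [-0.0, 0.4, -0.1]
gripper_width: 40.2
```

```bash

python3 -c "
from h import *
st();scr([419.5,-279.5,25],82.8)"
```

```text
29.0 [ 420.8 -279.7   60.4] x [-0.992  0.124 -0.004] y [ 0.124  0.992 -0.001] z [ 0.004 -0.001 -1.   ] F [-0.   0.4 -0.1] w 40.15393763057789 q [ 0.91  0.77 -0.58  2.05  0.8   0.56  1.2 ]
n 1 row [0.0015, 0.0, 0.0354] [-0.04, 0.25, 0.06]
```

Emit:
{"fn": "jog_arm", "kwargs": {"series": [0.002,0,0.013,0,0.2,0,0.04,0.002,-0.001,0.013,0,0.1,0,0.04,0.001,-0.001,0.012,0,0,0,0.04,0,0,0,0,0,0,0.04]}}

```text
time_s: 29.4
position: [415.2, -282.2, 19.9]
eef_rot: [0.063, 0.998, -0.001, -0.0]
contact_force: [-1.3, -0.6, 0.6]
gripper_width: 40.1
```

```bash

python3 -c "
from h import *
st();scr([419.5,-279.5,13],82.8)
snap('scene','scene18');crop('scene18',170,160,270,270,6,'s17')"
```

```text
29.4 [ 415.2 -282.2   19.9] x [-0.992  0.126 -0.   ] y [ 0.126  0.992 -0.002] z [-0.    -0.002 -1.   ] F [-1.3 -0.6  0.6] w 40.099166591010075 q [ 0.87  0.82 -0.5   2.07  0.88  0.47  1.14]
n 1 row [-0.004, 0.0032, 0.0069] [-0.1, 0.0, -0.03]
```

View pics/s17.png

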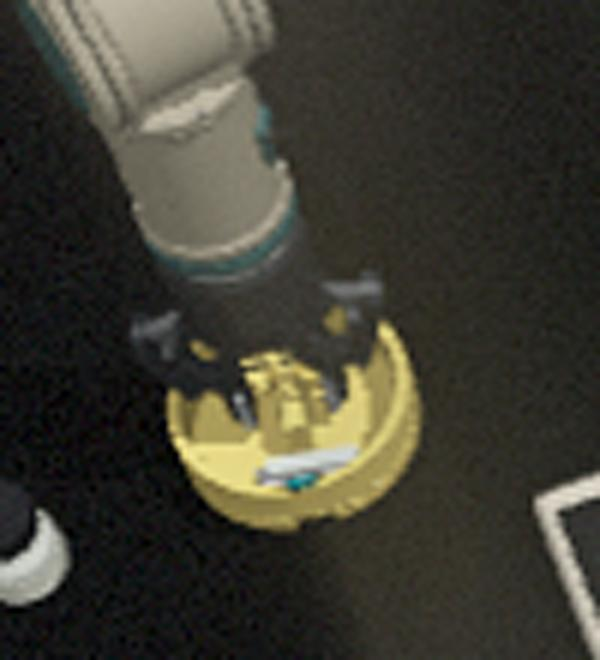

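Emit:
{"fn": "jog_arm", "kwargs": {"series": [-0.004,0.003,0.005,0,0,0,0.04,0,0,0.001,0,0,0,0.04,0,0,0,0,0,0,0.04]}}

```text
time_s: 29.75
position: [421.0, -279.0, 13.9]
eef_rot: [0.063, 0.998, -0.001, 0.001]
contact_force: [0.1, -0.0, 0.0]
gripper_width: 40.3
```

```bash

python3 -c "
from h import *
st();scr([419.5,-279.5,13],82.8)"
```

```text
29.75 [ 421.  -279.    13.9] x [-0.992  0.125 -0.001] y [ 0.125  0.992 -0.001] z [ 0.001 -0.001 -1.   ] F [ 0.1 -0.   0. ] w 40.25857332697279 q [ 0.85  0.84 -0.49  2.06  0.89  0.46  1.12]
n 1 row [0.0015, -0.0007, 0.0009] [-0.07, 0.08, 0.03]
```

Emit:
{"fn": "jog_arm", "kwargs": {"series": [0.001,0,0.0005,0,0,0,0.03,0,0,0,0,0,0,0.02,0,0,0,0,0,0,0,0,0,0,0,0,0,0,0,0,0,0,0,0,0], "force": 60}}

```text
time_s: 30.25
position: [420.3, -279.2, 14.1]
eef_rot: [0.063, 0.998, -0.001, 0.001]
contact_force: [-0.5, 0.9, -2.2]
gripper_width: 10.8
```

```bash

python3 -c "
from h import *
st();scr([419.5,-279.5,13],82.8)"
```

```text
30.25 [ 420.3 -279.2   14.1] x [-0.992  0.125 -0.003] y [ 0.125  0.992 -0.002] z [ 0.002 -0.002 -1.   ] F [-0.5  0.9 -2.2] w 10.818513073520586 q [ 0.85  0.83 -0.49  2.06  0.89  0.46  1.12]
n 1 row [0.0008, -0.0004, 0.0011] [-0.11, 0.15, 0.03]
```

Emit:
{"fn": "jog_arm", "kwargs": {"series": [0,0,-0.02,0,0,0,0,0,0,-0.03,0,0,0,0,0,0,-0.035,0,0,0,0,0,0,-0.035,0,0,0,0,0,0,-0.035,0,0,0,0,0,0,-0.025,0,0,0,0,0,0,0,0,0,0,0]}}

```text
time_s: 30.95
position: [417.7, -277.7, 198.6]
eef_rot: [0.062, 0.998, 0.001, -0.002]
contact_force: [1.7, -0.5, -1.9]
gripper_width: 11.2
```

```bash

python3 -c "
from h import *
st();scr([460,-210,200],-87.1); import h
s=ctrl.state();print(R.from_quat(s['eef_rot']).as_matrix()[:,1])
snap('scene','scene19');crop('scene19',150,120,270,270,5,'s17')"
```

```text
30.95 [ 417.7 -277.7  198.6] x [-0.992  0.124  0.004] y [0.124 0.992 0.001] z [-0.004  0.002 -1.   ] F [ 1.7 -0.5 -1.9] w 11.17789273592847 q [ 1.07  0.57 -0.8   1.94  0.54  0.86  1.42]
n 2 row [-0.0184, 0.0355, -0.0007] [0.05, -0.12, -5.02]
[0.12417231 0.9922599  0.00123465]
```

View pics/s17.png

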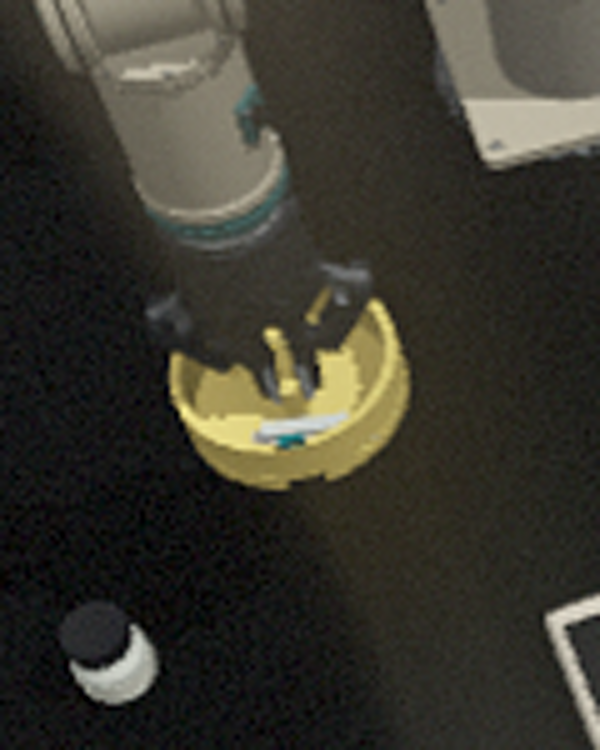

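Emit:
{"fn": "jog_arm", "kwargs": {"series": [0,0,-0.001,0,0,8.4,0,0,0,-0.001,0,0,8.4,0,0,0,-0.001,0,0,8.4,0,0,0,-0.001,0,0,8.4,0,0,0,-0.001,0,0,8.4,0,0,0,-0.001,0,0,8.4,0,0,0,-0.001,0,0,8.4,0,0,0,-0.001,0,0,8.4,0]}}

```text
time_s: 31.8
position: [406.4, -275.0, 192.2]
eef_rot: [0.616, 0.788, -0.003, -0.015]
contact_force: [0.3, 0.3, -1.0]
gripper_width: 11.2
```

```bash

python3 -c "
from h import *
st();scr([585.4,37.3,200],-87.1)"
```

```text
31.8 [ 406.4 -275.   192.2] x [-0.241  0.97   0.021] y [ 0.97   0.241 -0.024] z [-0.028  0.014 -1.   ] F [ 0.3  0.3 -1. ] w 11.18027254595952 q [ 0.86  0.51 -0.46  1.96  0.31  0.78  0.46]
n 13 row [0.0316, -0.0016, -0.0003] [-0.16, 0.03, 7.77]
n 10 row [0.0073, 0.0383, -0.0011] [-0.03, -0.19, -7.89]
```

Emit:
{"fn": "jog_arm", "kwargs": {"series": [0.0316,-0.0016,-0.001,-0.1,0,7.7,0,0.0316,-0.0016,-0.001,-0.1,0,7.7,0,0.0316,-0.0016,-0.001,-0.1,0,7.7,0,0.0316,-0.0016,-0.001,-0.1,0,7.7,0,0.0316,-0.0016,-0.001,-0.1,0,7.7,0,0.0316,-0.0016,-0.001,-0.1,0,7.7,0,0.0316,-0.0016,-0.001,-0.1,0,7.7,0,0.0316,-0.0016,-0.001,-0.1,0,7.7,0]}}

```text
time_s: 32.6
position: [442.0, -36.3, 189.7]
eef_rot: [0.943, 0.333, -0.019, -0.012]
contact_force: [-0.4, -0.4, -1.8]
gripper_width: 10.7
```

```bash

python3 -c "
from h import *
st();scr([585.4,37.3,200],-87.1)"
```

```text
32.6 [442.  -36.3 189.7] x [ 0.777  0.629 -0.027] y [ 0.628 -0.777 -0.036] z [-0.043  0.011 -0.999] F [-0.4 -0.4 -1.8] w 10.675174027597397 q [ 0.15  0.43 -0.17  2.07  0.09  0.69 -0.97]
n 5 row [0.0327, -0.0016, -0.0026] [-0.3, 0.43, 7.21]
```

Emit:
{"fn": "jog_arm", "kwargs": {"series": [0.0327,-0.0016,-0.003,-0.3,0.4,7.2,0,0.0327,-0.0016,-0.003,-0.3,0.4,7.2,0,0.0327,-0.0016,-0.002,-0.3,0.4,7.2,0,0.025,-0.0016,-0.002,-0.3,0.4,7,0,0.01,0,0,0,0,3,0,0,0,0,0,0,0,0]}}

```text
time_s: 33.2
position: [555.0, 36.2, 185.6]
eef_rot: [0.998, 0.056, -0.013, 0.001]
contact_force: [-0.5, 0.2, -1.8]
gripper_width: 10.6
```

```bash

python3 -c "
from h import *
st();scr([585.4,37.3,180],-87.1)"
```

```text
33.2 [555.   36.2 185.6] x [ 0.993  0.111 -0.026] y [ 0.111 -0.994  0.001] z [-0.026 -0.003 -1.   ] F [-0.5  0.2 -1.8] w 10.646826800618982 q [-0.12  0.56  0.01  1.81 -0.01  0.8  -1.57]
n 1 row [0.0304, 0.0023, 0.0048] [0.07, 1.5, 3.48]
```

Emit:
{"fn": "jog_arm", "kwargs": {"series": [0.016,0.001,-0.001,0,0.8,2,0,0.012,0.001,0,0,0.7,1.3,0,0,0,0,0,0,0,0,0,0,0,0,0,0,0]}}

```text
time_s: 33.6
position: [577.9, 35.0, 181.0]
eef_rot: [1.0, 0.028, -0.006, 0.002]
contact_force: [-0.4, 0.2, -1.5]
gripper_width: 11.1
```

```bash

python3 -c "
from h import *
s=st();scr([585.4,37.3,165],-87.1)
snap('scene','scene20')
p=(s['position'][0],s['position'][1],.05); u=s['position'][2]-14.1
overlay('scene20',traym(p,u)+traym((585.7,37.3,.05),81)[:1]+unitm((585.7,37.3,.05)),280,140,370,250,6,'o1')"
```

```text
33.6 [577.9  35.  181. ] x [ 0.998  0.055 -0.012] y [ 0.055 -0.998  0.004] z [-0.012 -0.005 -1.   ] F [-0.4  0.2 -1.5] w 11.140627941996913 q [-0.13  0.59  0.03  1.76 -0.01  0.8  -1.61]
n 1 row [0.0078, -0.0019, 0.0159] [0.26, 0.68, 0.26]
```

View pics/o1.png

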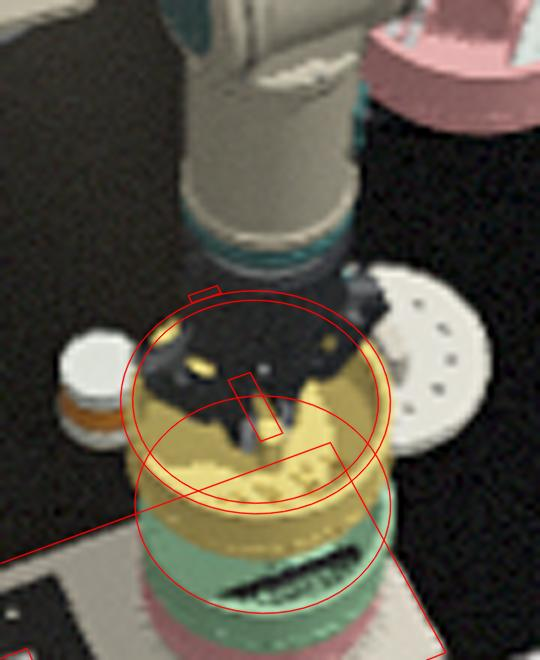

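Emit:
{"fn": "jog_arm", "kwargs": {"series": [0.007,-0.002,0.004,0.3,0.7,0.2,0,0.001,0,0.006,0,0,0,0,0,0,0,0,0,0,0]}}

```text
time_s: 33.95
position: [585.0, 36.9, 170.3]
eef_rot: [1.0, 0.026, 0.0, -0.001]
contact_force: [-1.0, 0.8, -1.2]
gripper_width: 10.7
```

```bash

python3 -c "
from h import *
s=st();scr([585.4,37.3,155],-87.1)"
```

```text
33.95 [585.   36.9 170.3] x [0.999 0.051 0.   ] y [ 0.051 -0.999 -0.001] z [ 0.     0.001 -1.   ] F [-1.   0.8 -1.2] w 10.72331807360317 q [-0.12  0.61  0.02  1.76 -0.02  0.77 -1.61]
n 1 row [0.0004, -0.0003, 0.0153] [-0.07, -0.02, 0.04]
```

Emit:
{"fn": "jog_arm", "kwargs": {"series": [0,0,0.008,0,0,0,0,0,0,0.008,0,0,0,0,0,0,0.006,0,0,0,0,0,0,0,0,0,0,0]}}

```text
time_s: 34.35
position: [584.4, 36.9, 145.9]
eef_rot: [1.0, 0.026, -0.0, -0.001]
contact_force: [-0.6, 0.0, -1.0]
gripper_width: 10.8
```

```bash

python3 -c "
from h import *
s=st();scr([585.4,37.3,135.1],-87.1)"
```

```text
34.35 [584.4  36.9 145.9] x [ 0.999  0.052 -0.001] y [ 0.052 -0.999 -0.001] z [-0.001  0.001 -1.   ] F [-0.6  0.  -1. ] w 10.785823845133237 q [-0.12  0.64  0.02  1.79 -0.02  0.72 -1.61]
n 1 row [0.0011, -0.0003, 0.0108] [-0.07, 0.05, 0.05]
```

Emit:
{"fn": "jog_arm", "kwargs": {"series": [0.001,0,0.005,0,0,0,0,0,0,0.004,0,0,0,0,0,0,0.002,0,0,0,0,0,0,0,0,0,0,0]}}

```text
time_s: 34.75
position: [585.9, 37.1, 135.2]
eef_rot: [1.0, 0.026, -0.0, -0.001]
contact_force: [-0.6, -0.4, -1.0]
gripper_width: 11.2
```

```bash

python3 -c "
from h import *
s=st();scr([585.4,37.3,135.1],-87.1)"
```

```text
34.75 [585.9  37.1 135.2] x [0.999 0.052 0.   ] y [ 0.052 -0.999 -0.001] z [-0.     0.001 -1.   ] F [-0.6 -0.4 -1. ] w 11.157514824740685 q [-0.12  0.66  0.02  1.79 -0.02  0.69 -1.61]
n 1 row [-0.0005, -0.0003, 0.0001] [-0.07, -0.0, 0.06]
```

Home height again: 135.2, against an expected 135.1. I release and rise.

Emit:
{"fn": "jog_arm", "kwargs": {"series": [0,0,0.0005,0,0,0,0,0,0,0,0,0,0,0.015,0,0,0,0,0,0,0.03,0,0,-0.02,0,0,0,0.03,0,0,-0.03,0,0,0,0.03,0,0,-0.045,0,0,0,0.04,0,0,-0.035,0,0,0,0.04]}}

```text
time_s: 35.45
position: [583.4, 36.8, 263.8]
eef_rot: [1.0, 0.026, -0.005, -0.0]
contact_force: [0.7, -0.3, 0.1]
gripper_width: 40.0
```

```bash

python3 -c "
from h import *
st();scr([446,164,180],92.2);scr([446,164,180],-87.8)
snap('scene','scene21');snap('top','top21')
p=(585.7,37.3,.05)
overlay('scene21',traym(p,121)+unitm(p),280,140,370,260,6,'o1')
overlay('top21',lidm((446,164,.036),0),230,180,330,270,6,'o2')
"
```

```text
35.45 [583.4  36.8 263.8] x [ 0.999  0.052 -0.01 ] y [ 0.052 -0.999 -0.001] z [-0.01  0.   -1.  ] F [ 0.7 -0.3  0.1] w 40.01292072379476 q [-0.13  0.5   0.03  1.66 -0.02  0.99 -1.61]
n 5 row [-0.0262, -0.0267, 0.0169] [-0.01, 0.11, 0.15]
n 5 row [-0.0262, -0.0267, 0.0169] [-0.01, 0.11, 0.15]
```

View pics/o1.png

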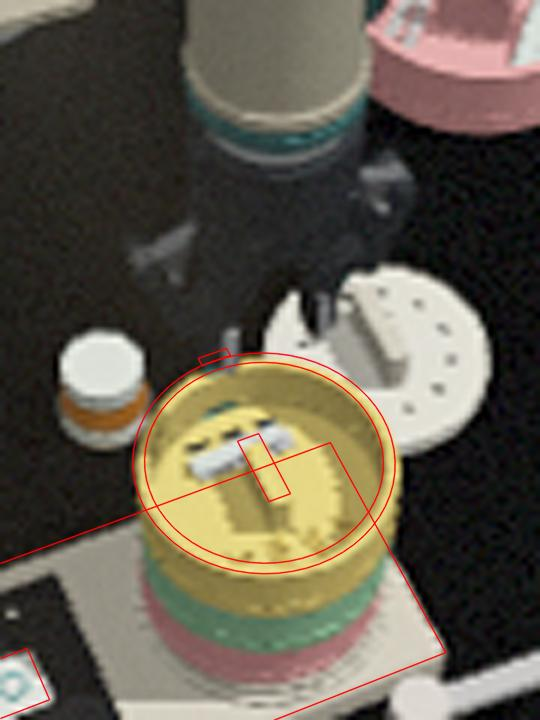

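View pics/o2.png

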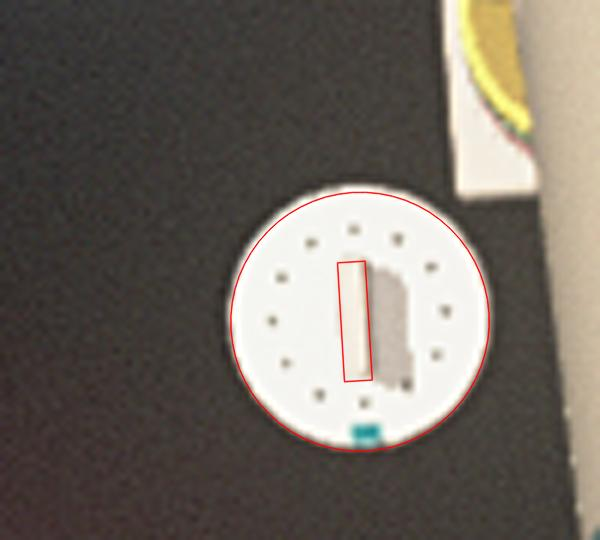

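The yellow tray is home at level 3, within about 2 display px of the overlay. The lid is at (446,164) as left. I fetch the lid.

Emit:
{"fn": "jog_arm", "kwargs": {"series": [-0.0262,-0.0267,0,0,0.1,0.1,0.04,-0.0262,-0.0267,0.005,0,0.1,0.1,0.04,-0.0262,-0.0267,0.015,0,0.1,0.1,0.04,-0.0262,-0.0267,0.02,0,0.1,0.1,0.04,-0.018,-0.018,0.02,0,0.1,0.1,0.04,0,0,0,0,0,0,0.04,0,0,0,0,0,0,0.04]}}

```text
time_s: 36.25
position: [455.1, 158.2, 203.3]
eef_rot: [1.0, 0.02, 0.007, -0.0]
contact_force: [0.1, 0.4, 0.1]
gripper_width: 40.4
```

```bash

python3 -c "
from h import *
st();scr([446,164,100],-87.8)"
```

```text
36.25 [455.1 158.2 203.3] x [0.999 0.04  0.014] y [ 0.04  -0.999 -0.   ] z [ 0.014  0.001 -1.   ] F [0.1 0.4 0.1] w 40.4359758553504 q [-0.4   0.42  0.01  2.02 -0.    0.69 -1.92]
n 3 row [-0.0033, -0.002, 0.0344] [-0.01, -0.26, 0.03]
```

Emit:
{"fn": "jog_arm", "kwargs": {"series": [-0.0033,-0.002,0.034,0,-0.3,0,0.04,-0.0033,-0.002,0.034,0,-0.3,0,0.04,-0.002,-0.001,0.03,0,-0.2,0,0.04,0,0,0,0,0,0,0.04,0,0,0,0,0,0,0.04]}}

```text
time_s: 36.75
position: [456.2, 160.6, 105.3]
eef_rot: [1.0, 0.016, 0.006, -0.001]
contact_force: [-0.0, 0.0, 1.5]
gripper_width: 40.0
```

```bash

python3 -c "
from h import *
st();scr([446.5,163.8,60],-87.9)"
```

```text
36.75 [456.2 160.6 105.3] x [0.999 0.033 0.012] y [ 0.033 -0.999 -0.002] z [ 0.011  0.002 -1.   ] F [-0.   0.   1.5] w 39.97978490537575 q [-0.4   0.59  0.01  2.1  -0.    0.44 -1.93]
n 2 row [-0.005, -0.0017, 0.0226] [-0.05, -0.33, -0.11]
```

Emit:
{"fn": "jog_arm", "kwargs": {"series": [-0.009,-0.003,0,0,-0.6,-0.2,0.04,-0.003,0,0.02,0,-0.1,0,0.04,-0.002,0,0.018,0,-0.1,0,0.04,0,0,0,0,0,0,0.04]}}

```text
time_s: 37.15
position: [446.5, 164.3, 72.5]
eef_rot: [1.0, 0.017, 0.004, -0.003]
contact_force: [-1.4, -0.3, 0.4]
gripper_width: 40.1
```

```bash

python3 -c "
from h import *
st();scr([446.5,163.8,26],-87.9)"
```

```text
37.15 [446.5 164.3  72.5] x [0.999 0.034 0.008] y [ 0.034 -0.999 -0.006] z [ 0.008  0.006 -1.   ] F [-1.4 -0.3  0.4] w 40.05784941010395 q [-0.41  0.65 -0.    2.14 -0.01  0.35 -1.94]
n 2 row [-0.0001, 0.0003, 0.0233] [-0.17, -0.22, -0.07]
```

Joint 6 is near its lower limit in this posture, so I rise and turn the wrist half a turn, which brings the elbow round as it was before.

Emit:
{"fn": "jog_arm", "kwargs": {"series": [0,0,-0.04,0,0,0,0.04,0.01,0,-0.045,0,0,0,0.04,0.02,0,-0.045,0,0,-4,0.04,0.03,0,-0.03,0,0,-8.5,0.04,0.02,0,-0.01,0,0,-8.5,0.04,0,0,-0.001,0,0,-8.5,0.04,0,0,-0.001,0,0,-8.5,0.04,0,0,-0.001,0,0,-8.5,0.04]}}

```text
time_s: 37.95
position: [528.6, 172.6, 270.3]
eef_rot: [0.909, 0.417, 0.013, 0.001]
contact_force: [-0.2, 0.1, -0.5]
gripper_width: 39.7
```

Emit:
{"fn": "jog_arm", "kwargs": {"series": [0,0,-0.001,0,0,-8.5,0.04,0,0,-0.001,0,0,-8.5,0.04,0,0,-0.001,0,0,-8.5,0.04,0,0,-0.001,0,0,-8.5,0.04,0,0,-0.001,0,0,-8.5,0.04,0,0,-0.001,0,0,-8.5,0.04,0,0,-0.001,0,0,-8.5,0.04,0,0,-0.001,0,0,-8.5,0.04]}}

```text
time_s: 38.75
position: [528.2, 169.5, 297.3]
eef_rot: [0.515, 0.857, 0.013, 0.019]
contact_force: [0.9, 0.2, -0.1]
gripper_width: 40.0
```

```bash

python3 -c "
from h import *
st();scr([446.5,163.8,150],92.1)"
```

```text
38.75 [528.2 169.5 297.3] x [-0.469  0.883 -0.018] y [0.882 0.469 0.042] z [ 0.046  0.004 -0.999] F [ 0.9  0.2 -0.1] w 40.02476132391793 q [-0.    0.44 -0.53  1.73  0.28  1.   -0.15]
n 8 row [0.0088, -0.007, 0.0181] [0.2, 0.28, -8.01]
n 14 row [-0.0035, -0.0064, 0.0104] [0.18, -0.13, 8.28]
```

Emit:
{"fn": "jog_arm", "kwargs": {"series": [0.0088,-0.007,0.013,0.3,0.3,-8,0.04,0.0088,-0.007,0.013,0.3,0.3,-8,0.04,0.0088,-0.007,0.013,0.3,0.3,-8,0.04,0.0088,-0.007,0.013,0.3,0.3,-8,0.04,0.0088,-0.007,0.013,0.2,0.3,-8,0.04,0.0088,-0.007,0.013,0,0.3,-8,0.04,0.0088,-0.007,0.013,0,0,-8,0.04,0,0,0,0,0,0,0.04]}}

```text
time_s: 39.55
position: [456.6, 163.7, 217.3]
eef_rot: [0.033, 0.999, -0.003, 0.015]
contact_force: [-0.3, 0.1, -0.4]
gripper_width: 40.0
```

```bash

python3 -c "
from h import *
st();scr([446.5,163.8,120],92.1)"
```

```text
39.55 [456.6 163.7 217.3] x [-0.997  0.067 -0.03 ] y [ 0.067  0.998 -0.004] z [ 0.03  -0.006 -1.   ] F [-0.3  0.1 -0.4] w 40.03350507013662 q [ 0.13  0.5  -0.77  1.99  0.5   0.82  0.57]
n 3 row [0.004, 0.0, 0.0324] [-0.11, 0.57, -1.98]
```

Emit:
{"fn": "jog_arm", "kwargs": {"series": [0.005,0,0.032,0,0.6,-2,0.04,0.005,0,0.032,0,0.6,-2,0.04,0.005,0,0.03,0,0.5,-2,0.04,0,0,0,0,0,0,0.04]}}

```text
time_s: 39.95
position: [451.4, 164.0, 128.4]
eef_rot: [-0.012, 1.0, -0.004, 0.009]
contact_force: [-0.3, -0.3, 0.2]
gripper_width: 39.6
```

```bash

python3 -c "
from h import *
st();scr([446.5,163.8,60],92.1)"
```

```text
39.95 [451.4 164.  128.4] x [-1.    -0.023 -0.017] y [-0.023  1.    -0.008] z [ 0.018 -0.007 -1.   ] F [-0.3 -0.3  0.2] w 39.63227953248252 q [ 0.04  0.63 -0.67  2.08  0.68  0.65  0.49]
n 2 row [0.0029, 0.0002, 0.0342] [-0.22, 0.5, -0.39]
```

Emit:
{"fn": "jog_arm", "kwargs": {"series": [0.006,0,0.025,-0.2,0.6,-0.4,0.04,0.004,-0.001,0.025,-0.2,0.5,-0.4,0.04,0.001,-0.001,0.01,0,0,0,0.04,0,0,0,0,0,0,0.04]}}

```text
time_s: 40.35
position: [450.3, 163.7, 74.7]
eef_rot: [-0.012, 1.0, 0.0, 0.008]
contact_force: [0.4, -0.4, 0.9]
gripper_width: 40.0
```

```bash

python3 -c "
from h import *
st();scr([446.5,163.8,26],92.1)
snap('scene','scene22');crop('scene22',290,110,380,220,6,'s22')"
```

```text
40.35 [450.3 163.7  74.7] x [-1.    -0.024 -0.016] y [-0.024  1.    -0.   ] z [ 0.016  0.    -1.   ] F [ 0.4 -0.4  0.9] w 39.95557120042825 q [-0.03  0.71 -0.57  2.12  0.8   0.52  0.39]
n 2 row [0.0022, 0.0001, 0.0243] [-0.0, 0.45, -0.35]
```

View pics/s22.png

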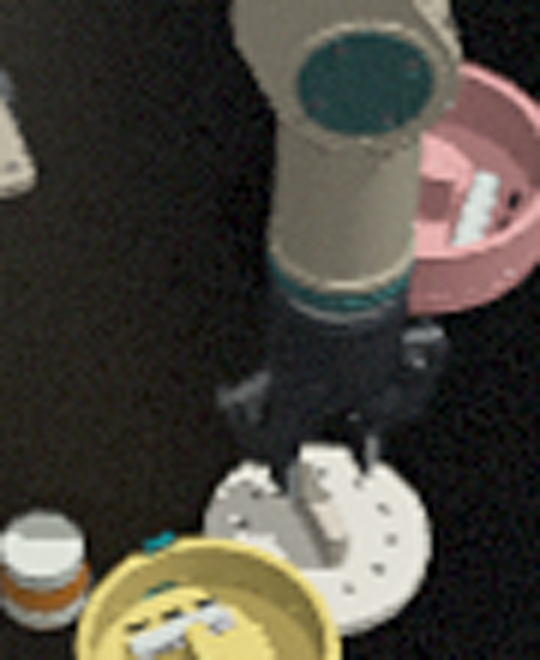

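Emit:
{"fn": "jog_arm", "kwargs": {"series": [0.005,0,0.018,0,0.6,-0.4,0.04,0.003,0,0.016,0,0.4,-0.3,0.04,0.001,0,0.008,0,0,0,0.04,0,0,0,0,0,0,0.04]}}

```text
time_s: 40.8
position: [448.8, 166.5, 38.6]
eef_rot: [-0.016, 1.0, 0.002, 0.007]
contact_force: [-0.7, 0.9, -0.2]
gripper_width: 39.9
```

```bash

python3 -c "
from h import *
st();scr([446.5,163.8,26],92.1)"
```

```text
40.8 [448.8 166.5  38.6] x [-0.999 -0.032 -0.013] y [-0.032  0.999  0.004] z [ 0.013  0.004 -1.   ] F [-0.7  0.9 -0.2] w 39.90337365926865 q [-0.09  0.77 -0.48  2.14  0.88  0.43  0.32]
n 1 row [0.0025, -0.0026, 0.0125] [0.21, 0.77, -0.26]
```

Emit:
{"fn": "jog_arm", "kwargs": {"series": [0.004,-0.003,0.008,0.2,0.9,-0.2,0.04,0.001,0,0.004,0,0.3,0,0.04,0,0,0,0,0,0,0.04]}}

```text
time_s: 41.1
position: [445.6, 163.8, 27.9]
eef_rot: [-0.017, 1.0, 0.0, -0.002]
contact_force: [0.5, -0.1, -0.5]
gripper_width: 40.0
```

```bash

python3 -c "
from h import *
st();scr([446.5,163.8,26],92.1)"
```

```text
41.1 [445.6 163.8  27.9] x [-0.999 -0.035  0.005] y [-0.035  0.999  0.001] z [-0.005  0.001 -1.   ] F [ 0.5 -0.1 -0.5] w 40.040404387415116 q [-0.09  0.79 -0.48  2.13  0.89  0.43  0.32]
n 1 row [-0.0009, -0.0, 0.0019] [0.05, -0.28, -0.1]
```

Emit:
{"fn": "jog_arm", "kwargs": {"series": [-0.001,0,0.001,0,-0.3,0,0.03,0,0,0,0,0,0,0.02,0,0,0,0,0,0,0,0,0,0,0,0,0,0,0,0,0,0,0,0,0], "force": 60}}

```text
time_s: 41.6
position: [446.8, 163.8, 27.3]
eef_rot: [-0.017, 1.0, 0.001, 0.001]
contact_force: [-0.9, -0.0, -1.2]
gripper_width: 12.9
```

```bash

python3 -c "
from h import *
st();scr([446.5,163.8,26],92.1)"
```

```text
41.6 [446.8 163.8  27.3] x [-0.999 -0.034 -0.001] y [-0.034  0.999  0.001] z [ 0.001  0.001 -1.   ] F [-0.9 -0.  -1.2] w 12.918575860360223 q [-0.09  0.79 -0.47  2.14  0.9   0.42  0.31]
n 1 row [0.0003, 0.0, 0.0013] [0.06, 0.07, -0.13]
```

Emit:
{"fn": "jog_arm", "kwargs": {"series": [0,0,-0.02,0,0,0,0,0,0,-0.035,0,0,0,0,0,0,-0.04,0,0,0,0,0,0,-0.04,0,0,0,0,0,0,-0.04,0,0,0,0,0,0,-0.03,0,0,0,0,0,0,-0.015,0,0,0,0,0,0,0,0,0,0,0]}}

```text
time_s: 42.4
position: [444.3, 162.9, 253.8]
eef_rot: [-0.018, 1.0, -0.001, -0.003]
contact_force: [0.6, -0.2, -2.6]
gripper_width: 12.8
```

```bash

python3 -c "
from h import *
st();scr([585.4,37.3,240],92.87)"
```

```text
42.4 [444.3 162.9 253.8] x [-0.999 -0.037  0.006] y [-0.037  0.999 -0.002] z [-0.006 -0.002 -1.   ] F [ 0.6 -0.2 -2.6] w 12.799523465890509 q [ 0.2   0.46 -0.87  1.94  0.44  0.94  0.72]
n 5 row [-0.0271, -0.0263, 0.0027] [-0.02, -0.07, -0.15]
```

Emit:
{"fn": "jog_arm", "kwargs": {"series": [-0.0271,-0.0263,0,0,0,-0.1,0,-0.0271,-0.0263,0,0,0,-0.1,0,-0.0271,-0.0263,0,0,0,-0.1,0,-0.027,-0.025,0,0,0,-0.1,0,-0.014,-0.013,0,0,0,0,0,0,0,0,0,0,0,0,0,0,0,0,0,0,0]}}

```text
time_s: 43.1
position: [570.7, 45.6, 243.9]
eef_rot: [-0.024, 1.0, -0.003, -0.009]
contact_force: [-0.4, 0.2, -1.7]
gripper_width: 13.1
```

```bash

python3 -c "
from h import *
s=st();scr([585.4,37.3,225],92.87)
snap('scene','scene23')
p=(s['position'][0],s['position'][1],.05); u=s['position'][2]-27.3
overlay('scene23',lidm(p,u)+traym((585.7,37.3,.05),121)[:1]+unitm((585.7,37.3,.05)),280,120,370,230,6,'o1')"
```

```text
43.1 [570.7  45.6 243.9] x [-0.999 -0.048  0.018] y [-0.048  0.999 -0.005] z [-0.018 -0.006 -1.   ] F [-0.4  0.2 -1.7] w 13.12385495491394 q [ 0.37  0.62 -0.82  1.69  0.51  1.07  1.01]
n 1 row [-0.0146, -0.0089, 0.0187] [-0.31, -1.02, -0.13]
```

View pics/o1.png

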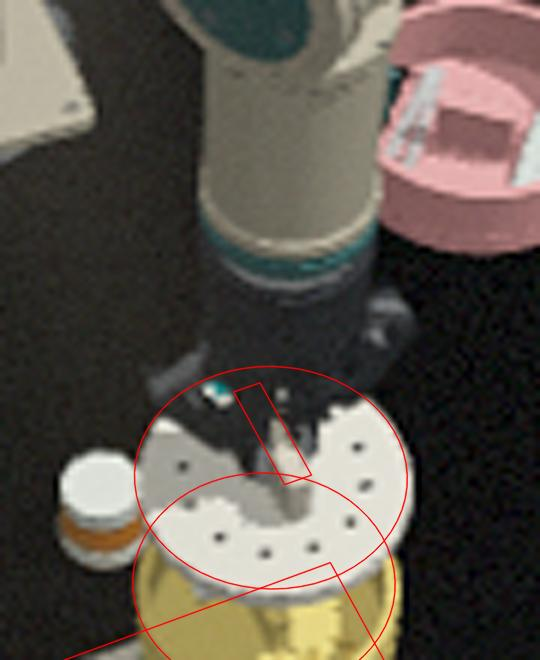

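Emit:
{"fn": "jog_arm", "kwargs": {"series": [-0.012,-0.007,0,-0.3,-0.9,-0.1,0,-0.003,-0.001,0.005,0,-0.1,0,0,0,0,0.003,0,0,0,0,0,0,0,0,0,0,0]}}

```text
time_s: 43.55
position: [585.0, 40.4, 234.6]
eef_rot: [-0.028, 1.0, -0.0, -0.0]
contact_force: [-0.2, 0.6, -2.0]
gripper_width: 12.9
```

```bash

python3 -c "
from h import *
s=st();scr([585.4,37.3,210],92.87)"
```

```text
43.55 [585.   40.4 234.6] x [-0.998 -0.056  0.   ] y [-0.056  0.998 -0.   ] z [-0. -0. -1.] F [-0.2  0.6 -2. ] w 12.922550734008567 q [ 0.38  0.65 -0.81  1.68  0.53  1.05  1.02]
n 1 row [-0.0003, -0.0031, 0.0246] [-0.01, -0.03, 0.32]
```

Emit:
{"fn": "jog_arm", "kwargs": {"series": [0,-0.003,0.01,0,0,0.3,0,0,0,0.01,0,0,0,0,0,0,0.004,0,0,0,0,0,0,0,0,0,0,0]}}

```text
time_s: 43.95
position: [584.2, 37.7, 208.3]
eef_rot: [-0.026, 1.0, -0.0, -0.001]
contact_force: [0.3, -0.7, -1.7]
gripper_width: 13.3
```

```bash

python3 -c "
from h import *
s=st();scr([585.4,37.3,188.3],92.87)"
```

```text
43.95 [584.2  37.7 208.3] x [-0.999 -0.051  0.001] y [-0.051  0.999 -0.   ] z [-0.001 -0.001 -1.   ] F [ 0.3 -0.7 -1.7] w 13.330701736037842 q [ 0.37  0.67 -0.79  1.71  0.56  1.    0.99]
n 1 row [-0.0012, -0.0005, 0.02] [-0.03, -0.08, 0.07]
```

Emit:
{"fn": "jog_arm", "kwargs": {"series": [-0.001,0,0.006,0,0,0,0,0,0,0.006,0,0,0,0,0,0,0,0,0,0,0]}}

```text
time_s: 44.25
position: [585.4, 37.9, 195.3]
eef_rot: [-0.026, 1.0, -0.0, -0.001]
contact_force: [-0.4, -0.2, -1.8]
gripper_width: 13.0
```

```bash

python3 -c "
from h import *
s=st();scr([585.4,37.3,188.3],92.87)"
```

```text
44.25 [585.4  37.9 195.3] x [-0.999 -0.051  0.001] y [-0.051  0.999 -0.   ] z [-0.001 -0.    -1.   ] F [-0.4 -0.2 -1.8] w 12.963472817019664 q [ 0.36  0.69 -0.78  1.72  0.57  0.97  0.98]
n 1 row [-0.0, -0.0006, 0.007] [-0.01, -0.07, 0.07]
```

Emit:
{"fn": "jog_arm", "kwargs": {"series": [0,-0.0005,0.004,0,0,0,0,0,0,0.003,0,0,0,0,0,0,0.001,0,0,0,0,0,0,0,0,0,0,0]}}

```text
time_s: 44.65
position: [585.9, 37.6, 188.7]
eef_rot: [-0.026, 1.0, -0.001, 0.0]
contact_force: [-0.2, 0.5, -1.4]
gripper_width: 12.9
```

```bash

python3 -c "
from h import *
s=st();scr([585.4,37.3,188.3],92.87)"
```

```text
44.65 [585.9  37.6 188.7] x [-0.999 -0.051 -0.   ] y [-0.051  0.999 -0.001] z [ 0.001 -0.001 -1.   ] F [-0.2  0.5 -1.4] w 12.863043468341614 q [ 0.36  0.7  -0.77  1.73  0.58  0.96  0.97]
n 1 row [0.0005, -0.0003, 0.0004] [-0.07, 0.03, 0.06]
```

Emit:
{"fn": "jog_arm", "kwargs": {"series": [0,0,0.001,0,0,0,0,0,0,0,0,0,0,0.02,0,0,0,0,0,0,0.03,0,0,-0.02,0,0,0,0.03,0,0,-0.03,0,0,0,0.03,0,0,-0.03,0,0,0,0.03,0,0,0,0,0,0,0.03]}}

```text
time_s: 45.35
position: [586.2, 38.2, 269.6]
eef_rot: [-0.026, 1.0, 0.0, 0.0]
contact_force: [0.8, -0.5, -0.4]
gripper_width: 29.8
```

```bash

python3 -c "
from h import *
st();scr([593,-111.5,250],92.87)
snap('scene','scene24')
p=(585.7,37.3,.05)
overlay('scene24',lidm(p,161)+unitm(p),280,120,370,270,5,'o1')"
```

```text
45.35 [586.2  38.2 269.6] x [-0.999 -0.052 -0.   ] y [-0.052  0.999  0.   ] z [ 0.  0. -1.] F [ 0.8 -0.5 -0.4] w 29.780086078241712 q [ 0.39  0.61 -0.83  1.64  0.49  1.12  1.05]
n 4 row [0.0002, -0.0375, 0.0049] [0.0, 0.0, 0.02]
```

View pics/o1.png

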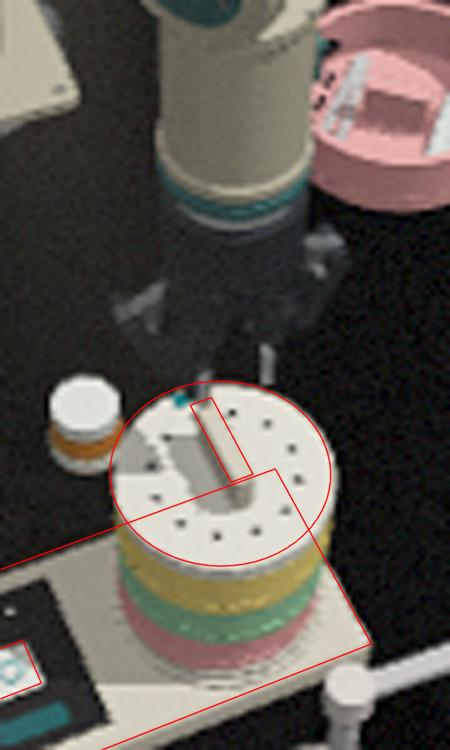

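The lid sits home on the yellow tray, with patch and bar matching the overlay. Now the start key: fingers shut, and over to (593,-111).

Emit:
{"fn": "jog_arm", "kwargs": {"series": [0,-0.0375,0,0,0,0,0.0,0,-0.0375,0,0,0,0,0.0,0,-0.0375,0,0,0,0,0.0,0,-0.03,0,0,0,0,0.0,0,-0.006,0,0,0,0,0.0,0,0,0,0,0,0,0.0], "force": 20}}

```text
time_s: 46.0
position: [590.6, -114.8, 260.9]
eef_rot: [-0.028, 1.0, 0.001, -0.005]
contact_force: [0.3, 0.6, -0.4]
gripper_width: -0.0
```

```bash

python3 -c "
from h import *
st();scr([593,-111.5,80],92.87)"
```

```text
46.0 [ 590.6 -114.8  260.9] x [-0.998 -0.056  0.011] y [-0.056  0.998  0.001] z [-0.011  0.001 -1.   ] F [ 0.3  0.6 -0.4] w -0.03528515289928305 q [ 0.63  0.65 -0.83  1.6   0.51  1.14  1.31]
n 5 row [-0.0008, 0.0006, 0.0362] [0.02, -0.12, 0.07]
```

Emit:
{"fn": "jog_arm", "kwargs": {"series": [0,0,0.036,0,-0.1,0,0.0,0,0,0.036,0,-0.1,0,0.0,0,0,0.034,0,-0.1,0,0.0,0,0,0.03,0,-0.1,0,0.0,0,0,0.01,0,0,0,0.0,0,0,0,0,0,0,0.0]}}

```text
time_s: 46.6
position: [589.6, -103.4, 109.7]
eef_rot: [-0.033, 0.999, 0.004, -0.001]
contact_force: [0.2, -0.9, 1.1]
gripper_width: -0.4
```

```bash

python3 -c "
from h import *
st();scr([593,-111.5,45],92.87)
snap('scene','scene25');crop('scene25',230,130,370,290,4.5,'s25')"
```

```text
46.6 [ 589.6 -103.4  109.7] x [-0.998 -0.067  0.002] y [-0.067  0.998  0.008] z [-0.003  0.008 -1.   ] F [ 0.2 -0.9  1.1] w -0.3776501890415022 q [ 0.56  0.81 -0.72  1.76  0.68  0.84  1.16]
n 2 row [-0.0015, -0.0043, 0.0323] [0.23, -0.07, 0.47]
```

View pics/s25.png

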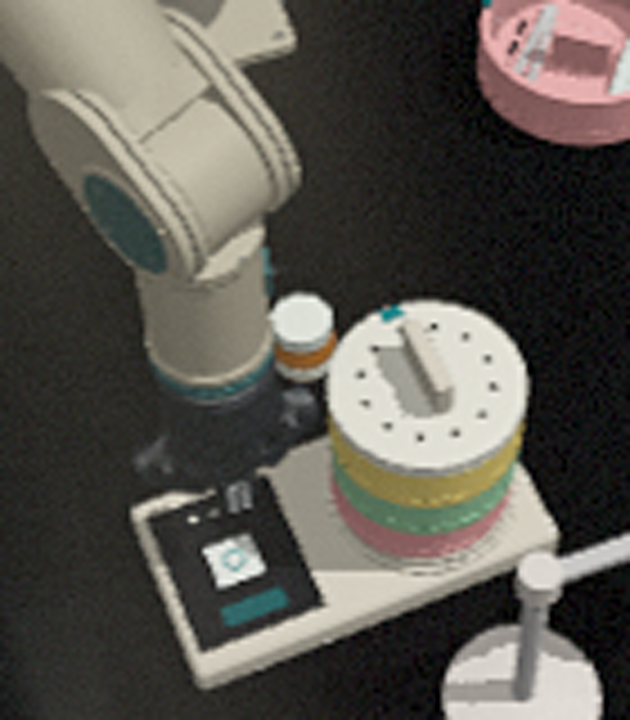

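Emit:
{"fn": "jog_arm", "kwargs": {"series": [-0.003,-0.008,0.01,0.2,0,0.4,0.0,-0.001,-0.002,0.02,0,0,0,0.0,0,-0.001,0.02,0,0,0,0.0,0,0,0,0,0,0,0.0]}}

```text
time_s: 47.05
position: [600.7, -115.0, 64.1]
eef_rot: [-0.029, 1.0, 0.001, 0.005]
contact_force: [-0.8, -0.2, 0.4]
gripper_width: -0.2
```

```bash

python3 -c "
from h import *
st();scr([593,-111.5,36],92.87)"
```

```text
47.05 [ 600.7 -115.    64.1] x [-0.998 -0.058 -0.01 ] y [-0.058  0.998  0.001] z [ 0.01   0.002 -1.   ] F [-0.8 -0.2  0.4] w -0.213103657059905 q [ 0.54  0.88 -0.66  1.75  0.74  0.77  1.12]
n 1 row [0.0078, 0.0039, 0.028] [0.07, 0.58, 0.46]
```

Emit:
{"fn": "jog_arm", "kwargs": {"series": [0.007,0.003,0.008,0,0.6,0.4,0.0,0,0.001,0.008,0,0,0,0.0,0,0,0,0,0,0,0.0]}}

```text
time_s: 47.35
position: [595.4, -111.7, 49.8]
eef_rot: [-0.025, 1.0, 0.0, 0.002]
contact_force: [0.6, 0.1, -0.2]
gripper_width: 0.1
```

```bash

python3 -c "
from h import *
st();scr([593,-111.5,36],92.87)
snap('scene','scene26');crop('scene26',230,200,330,290,6,'s26')"
```

```text
47.35 [ 595.4 -111.7   49.8] x [-0.999 -0.049 -0.004] y [-0.049  0.999  0.   ] z [ 0.004  0.    -1.   ] F [ 0.6  0.1 -0.2] w 0.13147142163210643 q [ 0.52  0.89 -0.64  1.77  0.76  0.74  1.09]
n 1 row [0.0025, 0.0003, 0.0138] [0.01, 0.22, -0.05]
```

View pics/s26.png

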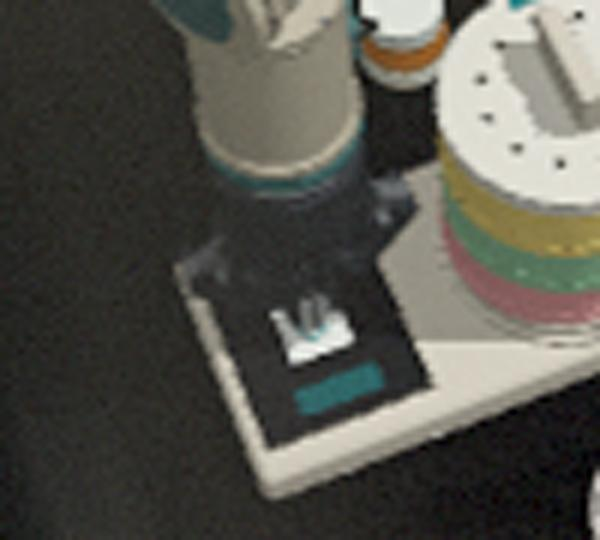

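Emit:
{"fn": "jog_arm", "kwargs": {"series": [0.002,0,0.006,0,0.2,0,0.0,0,0,0.005,0,0,0,0.0,0,0,0,0,0,0,0.0]}}

```text
time_s: 47.7
position: [594.4, -111.8, 39.6]
eef_rot: [-0.025, 1.0, -0.0, 0.001]
contact_force: [-0.5, -0.9, 0.1]
gripper_width: 0.1
```

```bash

python3 -c "
from h import *
st();scr([593,-111.5,33],92.87)"
```

```text
47.7 [ 594.4 -111.8   39.6] x [-0.999 -0.049 -0.003] y [-0.049  0.999 -0.   ] z [ 0.003 -0.    -1.   ] F [-0.5 -0.9  0.1] w 0.08507604829097767 q [ 0.52  0.9  -0.63  1.78  0.77  0.72  1.08]
n 1 row [0.0014, 0.0003, 0.0065] [-0.02, 0.15, -0.05]
```

Emit:
{"fn": "jog_arm", "kwargs": {"series": [0.001,0,0.004,0,0.1,0,0.0,0,0,0.001,0,0,0,0.0,0,0,0,0,0,0,0.0]}}

```text
time_s: 48.0
position: [593.5, -111.8, 34.1]
eef_rot: [-0.025, 1.0, -0.0, 0.0]
contact_force: [-0.8, 0.4, 0.1]
gripper_width: -0.2
```

```bash

python3 -c "
from h import *
st()"
```

```text
48.0 [ 593.5 -111.8   34.1] x [-0.999 -0.049 -0.001] y [-0.049  0.999 -0.   ] z [ 0.001 -0.    -1.   ] F [-0.8  0.4  0.1] w -0.22031219238272953 q [ 0.51  0.91 -0.62  1.78  0.78  0.72  1.08]
```

Emit:
{"fn": "jog_arm", "kwargs": {"series": [0,0,0.0015,0,0,0,0.0,0,0,0.0015,0,0,0,0.0]}}

```text
time_s: 48.2
position: [593.7, -111.8, 31.5]
eef_rot: [-0.025, 1.0, -0.0, 0.001]
contact_force: [-3.9, -0.3, 16.2]
gripper_width: 0.1
```

Emit:
{"fn": "jog_arm", "kwargs": {"series": [0,0,0.0015,0,0,0,0.0]}}

```text
time_s: 48.3
position: [593.6, -111.8, 31.5]
eef_rot: [-0.024, 1.0, -0.001, 0.001]
contact_force: [-6.3, 1.0, 22.2]
gripper_width: 0.3
```

Emit:
{"fn": "jog_arm", "kwargs": {"series": [0,0,0.0003,0,0,0,0.0]}}

```text
time_s: 48.4
position: [593.6, -111.8, 32.0]
eef_rot: [-0.024, 1.0, -0.001, 0.001]
contact_force: [-1.0, -0.1, 2.6]
gripper_width: 0.0
```

Emit:
{"fn": "jog_arm", "kwargs": {"series": [0,0,0.0005,0,0,0,0.0]}}

```text
time_s: 48.5
position: [593.6, -111.8, 32.1]
eef_rot: [-0.024, 1.0, -0.001, 0.001]
contact_force: [-1.2, -0.4, 3.1]
gripper_width: -0.3
```

Emit:
{"fn": "jog_arm", "kwargs": {"series": [0,0,0.0005,0,0,0,0.0]}}

```text
time_s: 48.6
position: [593.6, -111.8, 31.8]
eef_rot: [-0.025, 1.0, -0.001, 0.001]
contact_force: [-0.2, -0.4, 3.5]
gripper_width: 0.1
```

Emit:
{"fn": "jog_arm", "kwargs": {"series": [0,0,0.0005,0,0,0,0.0]}}

```text
time_s: 48.7
position: [593.6, -111.8, 31.6]
eef_rot: [-0.024, 1.0, -0.002, 0.001]
contact_force: [-1.5, 0.0, 8.2]
gripper_width: -0.1
```

Emit:
{"fn": "jog_arm", "kwargs": {"series": [0,0,0.0003,0,0,0,0.0]}}

```text
time_s: 48.8
position: [593.6, -111.8, 31.6]
eef_rot: [-0.024, 1.0, -0.002, 0.001]
contact_force: [-2.5, -0.2, 6.5]
gripper_width: 0.0
```

```bash

python3 -c "
from h import *
st()
snap('scene','scene27');crop('scene27',230,200,330,290,6,'s26')"
```

```text
48.8 [ 593.6 -111.8   31.6] x [-0.999 -0.049 -0.002] y [-0.049  0.999 -0.003] z [ 0.002 -0.003 -1.   ] F [-2.5 -0.2  6.5] w 0.0284461552499146 q [ 0.51  0.91 -0.62  1.78  0.78  0.71  1.07]
```

View pics/s26.png

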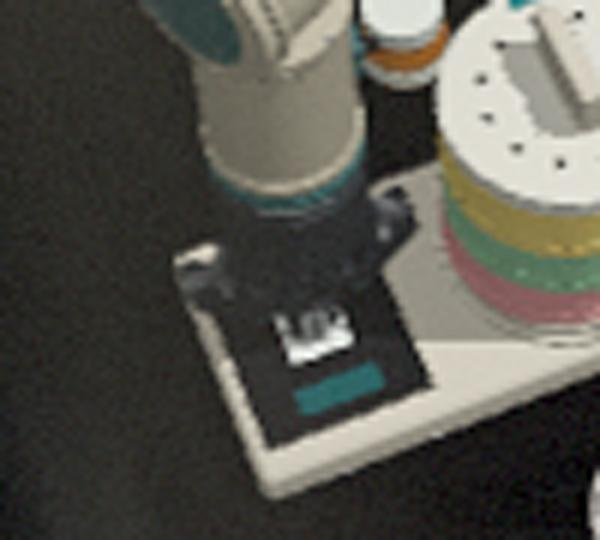

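Emit:
{"fn": "jog_arm", "kwargs": {"series": [0,0,0.0006,0,0,0,0.0,0,0,0.0006,0,0,0,0.0]}}

```text
time_s: 49.05
position: [593.6, -111.8, 31.6]
eef_rot: [-0.024, 1.0, -0.002, 0.001]
contact_force: [-2.9, -0.1, 10.3]
gripper_width: 0.1
```

Emit:
{"fn": "jog_arm", "kwargs": {"series": [0,0,0.0007,0,0,0,0.0]}}

```text
time_s: 49.15
position: [593.7, -111.8, 31.6]
eef_rot: [-0.024, 1.0, -0.002, 0.001]
contact_force: [-3.4, 0.0, 10.6]
gripper_width: 0.1
```

Emit:
{"fn": "jog_arm", "kwargs": {"series": [0,0,0.0007,0,0,0,0.0]}}

```text
time_s: 49.25
position: [593.6, -111.8, 31.6]
eef_rot: [-0.024, 1.0, -0.003, 0.001]
contact_force: [-3.5, 0.4, 9.4]
gripper_width: -0.1
```

Emit:
{"fn": "jog_arm", "kwargs": {"series": [0,0,0.0007,0,0,0,0.0]}}

```text
time_s: 49.35
position: [593.6, -111.8, 31.6]
eef_rot: [-0.024, 1.0, -0.003, 0.001]
contact_force: [-3.3, -0.1, 9.0]
gripper_width: 0.4
```

Emit:
{"fn": "jog_arm", "kwargs": {"series": [0,0,0.0007,0,0,0,0.0]}}

```text
time_s: 49.45
position: [593.7, -111.8, 31.6]
eef_rot: [-0.024, 1.0, -0.003, 0.001]
contact_force: [-2.6, -0.1, 10.1]
gripper_width: 0.0
```

Emit:
{"fn": "jog_arm", "kwargs": {"series": [0,0,0.0007,0,0,0,0.0]}}

```text
time_s: 49.55
position: [593.6, -111.8, 31.6]
eef_rot: [-0.024, 1.0, -0.003, 0.001]
contact_force: [-3.2, 0.0, 9.1]
gripper_width: -0.2
```

```bash

python3 -c "
from h import *
st()
snap('top','top27');snap('scene','scene27');crop('scene27',230,200,330,290,6,'s26')"
```

```text
49.55 [ 593.6 -111.8   31.6] x [-0.999 -0.048 -0.002] y [-0.048  0.999 -0.007] z [ 0.002 -0.007 -1.   ] F [-3.2  0.   9.1] w -0.1854264976560097 q [ 0.51  0.91 -0.62  1.78  0.79  0.71  1.07]
```

View pics/s26.png

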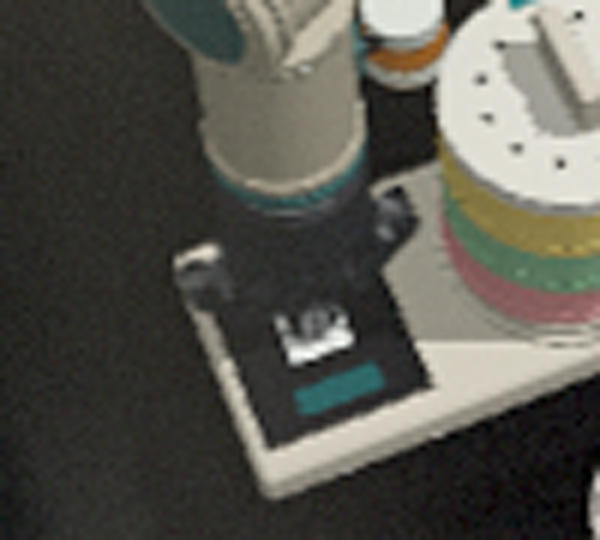

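About 9–10 N was held for more than 0.6 s. I rise and make the final check.

Emit:
{"fn": "jog_arm", "kwargs": {"series": [0,0,-0.01,0,0,0,0.0,0,0,-0.03,0,0,0,0.0,0,0,-0.04,0,0,0,0.0,0,-0.02,-0.04,0,0,0,0.0,0,-0.04,-0.04,0,0,0,0.0,0.01,-0.04,-0.03,0,0,0,0.0,0.01,-0.04,-0.02,0,0,0,0.0,0,0,0,0,0,0,0.0]}}

```text
time_s: 50.45
position: [581.9, -251.0, 246.6]
eef_rot: [-0.028, 1.0, -0.002, 0.002]
contact_force: [-0.8, -0.0, -0.6]
gripper_width: 0.3
```

Emit:
{"fn": "jog_arm", "kwargs": {"series": [0,-0.04,0,0,0,0,0.0,0,-0.04,0,0,0,0,0.0,0,-0.04,0,0,0,0,0.0,0,-0.03,0,0,0,0,0.0,0,0,0,0,0,0,0.0,0,0,0,0,0,0,0.0]}}

```text
time_s: 51.05
position: [591.1, -405.5, 247.6]
eef_rot: [-0.028, 1.0, -0.001, 0.004]
contact_force: [0.3, 1.0, -0.4]
gripper_width: -0.3
```

```bash

python3 -c "
from h import *
st()
snap('top','top28');snap('scene','scene28')
p=(585.7,37.3,.05)
L=lidm(p,161)+unitm(p)
overlay('top28',L,280,120,420,240,5.5,'o1');overlay('scene28',L,230,130,370,290,4.5,'o2');crop('scene28',0,0,640,400,1.25,'s28')"
```

```text
51.05 [ 591.1 -405.5  247.6] x [-0.998 -0.055 -0.008] y [-0.055  0.998 -0.003] z [ 0.008 -0.003 -1.   ] F [ 0.3  1.  -0.4] w -0.30561873428150693 q [ 0.94  0.82 -0.8   1.28  0.58  1.27  1.77]
```

View pics/o1.png

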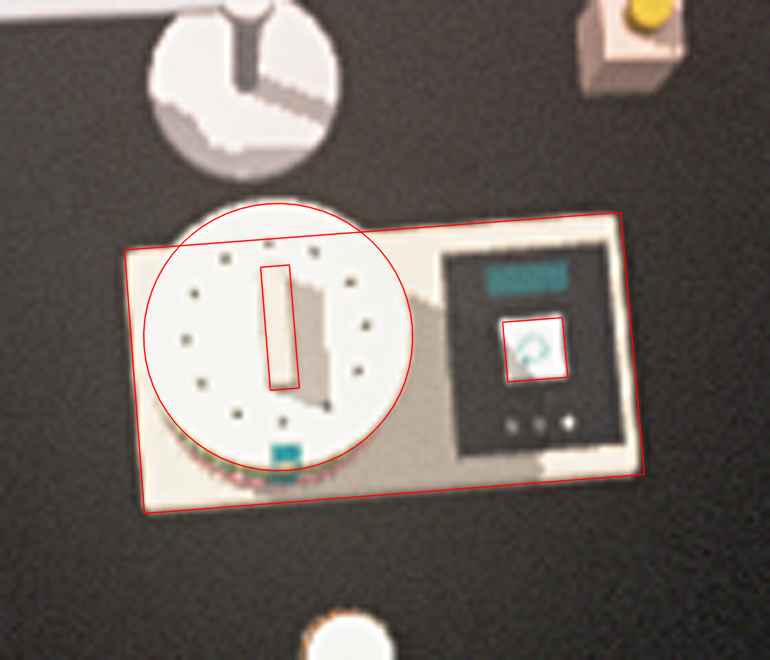

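View pics/o2.png

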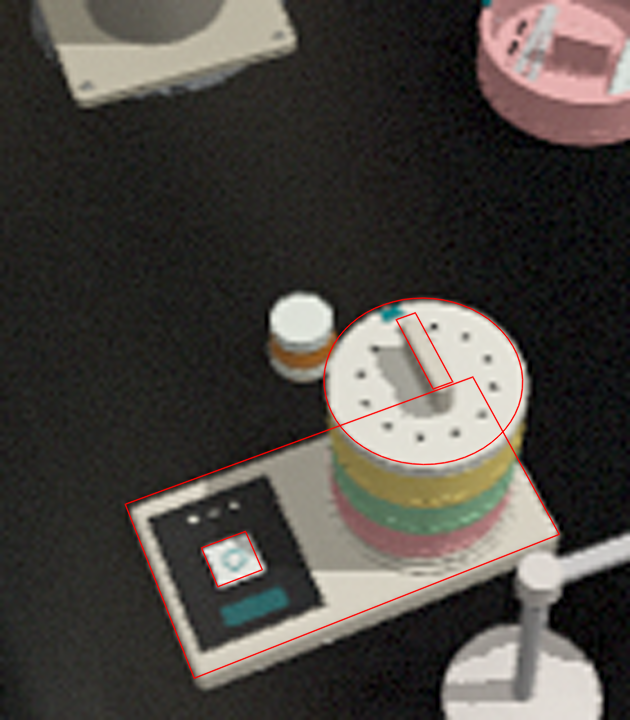

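View pics/s28.png

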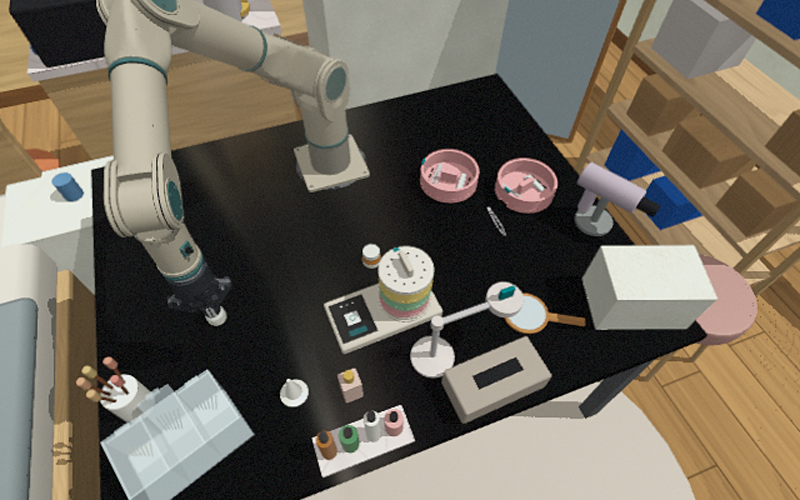

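All is in place: the lid bar and disc lie on the predicted home outline in both views, the lamp is clear, and the other things are where they were. I hand it in.

```bash
python3 -c "
from bench import ctrl
print(ctrl.sign_off())"
```

```text
the job is handed in; nothing more can be done
None
```

The job is done and handed in at about 51 s of the 210 s allowed; the hand-in reports no verdict.

- **Lamp:** I swung the arm about 80° to the robot's left, so the head is about 240 mm from the seat's axis.
- **Trays:** the three trays that were there are stacked pink (the smallest of three look-alikes), then green, then yellow. Each came down within 0.5 mm of its expected home height.
- **Lid:** it went down to 0.4 mm above its expected home height, and I pressed it lightly before releasing.
- **Start key:** I pressed it to the end of its travel and held 9–10 N for over 0.6 s. The first touch peaked at a measured 22 N, below the 35 N limit. I saw no clear visible answer on the panel.

**Last checks:** in both cameras the lid and stack matched the predicted home outline to about a pixel, or 1–2 mm. The scene camera sits about 1 px off the top camera throughout. The lamp is clear, the other things on the vanity look undisturbed, and the arm touches nothing.

No grip slip and no tray knocked aside were seen. I gave up one approach to the lid because joint 6 was close to its limit, and redid it with the wrist turned half round.

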